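# Chuck a ceramic pestle under the bench magnifier and clear the checked ones

### The arm

A 6-joint arm with a two-finger parallel gripper is mounted at the origin on the work surface. World frame = base frame: x ahead of the robot, y to its left, z up, the work surface at z = 0. Lengths are in mm, angles in rad, forces in N, time in s.
With the tool pointing down it reaches from about 425 to 950 mm from the base axis. Payload 3.5 kg.
Tool frame: the origin (TCP) lies at the very end of the fingers, on their centre line; the grasp point (between the pads) lies 19 mm behind it (bot.grip_depth is the distance from the TCP to the grasp point, in mm); z points along the fingers, y is the direction in which the jaws open and shut (so a half turn about z gives the same grasp; the last joint's range is limited). The gripper opens to 85 mm and grips with 20 to 120 N. Pads are 22 mm wide; open, the fingers measure 114 mm over their backs; the gripper's body (76 mm by 85 mm) begins 54 mm behind the grasp point. The pads swing forward as they close: fully open they stand 13 mm farther back than shut.
Start: joints at [1.197, 0.286, 1.577, -0, 1.279, -0.15], TCP at [149.771, 658.16, 231.325] pointing down, gripper open.
Joint ranges: [-2.77, 2.77], [-0.9, 2.22], [0.21, 2.48], [-1.53, 4.67], [0.24, 2.81], [-2.84, 2.84]. Speed limits (rad/s): [2.79, 2.79, 3.14, 3.14, 3.14, 3.14].

### API

Orientations are given as a rotation vector (axis times angle).
In Python, from plant import bot gives the robot as it stands.
- The arm moves only by the tool play_rows, never from a script. Its argument "commands" is text: rows parted by semicolons, each of 7 numbers parted by spaces: the turn, a rotation vector about the tool's x, y, z in rad, then the shift along the tool's x, y, z in m, then the closure, from 0 (fully open) to 1 (shut). In form: wx wy wz tx ty tz claw; .... A call has 1 to 12 rows; each row shifts and turns the commanded pose from where the row before left it, along the tool's axes as they then stand; what a row does not reach is not made up. A row lasts 1/10 s, in which the tool goes at most 50 mm and 8.59 degrees, less where a joint would pass 70% of its speed; a pose out of reach is approached as far as the arm can. A call with a gripper value outside its range is refused whole. The fingers move at their own pace and stop on an object; "grip_force" is the grip in N (left out, the last holds). Time passes only in rows, so rows that do not move let the fingers close. It gives the time, the measured TCP pose, the force and the opening at its end, in the units of the state.
- bot.sense(): the state, without advancing time (a new reading comes with each control period).
- bot.capture(name): name is "scene" or "top"; returns a dict with "image" (420x560x3 uint8, blue, green, red), "intrinsics" (3x3 intrinsics, pixels), "origin" and "rotation" of the camera in the world. Camera axes: x right, y up, looking along -z (the intrinsics and any distortion apply to the point x, -y, -z); pixel columns grow to the right and rows downward; lengths in mm; the calibration is good to about 2 mm. A picture is of the moment at which its call begins. There is no depth.
- bot.job_done(): hands the job in, once; it reports no verdict.
The state is a dict: "clock": time; "joints": joint angles; "dq": joint speeds; "joint_efforts": joint torques, N m; "ee_pos": TCP position; "ee_rot": TCP orientation; "contact_force": force on the tool from outside, world axes, zero at the start; "wrist_torque": the same for the moment, N m; "gripper_width": opening from 0.0 (shut) to 1.0 (fully open).
Only numpy, scipy, OpenCV 4.12 (cv2) and the standard library are available. Lean on these libraries where they do the work, as an engineer would, in place of code of your own. Each camera call takes 0.05 s, during which the arm holds its last target.

### The job

Set up the orange-collared pestle for inspection: swing the magnifier aside and open the chuck fully, stand the pestle foot down on the seat in the middle of the chuck, turn the sleeve lever until the jaws hold it tight and upright, then swing the magnifier back so that its lens is centred above the pestle. Stand every already checked pestle (blue collar, in a blue storage foot) upright in the white tray. The ceramic is brittle, so hold the pestles gently (under 25 N of grip), and leave the other things on the bench where they are.

Things in the scene. Friction and masses are not known exactly. Their poses are not given: they have to be found in the camera images.
- pestle_orange: the pestle to inspect, standing on the red mat; origin at the centre of its flat foot, z up along it. Plain steel shank 32 mm thick from 0 to 48 mm, orange collar (37 mm) at 43 to 50 mm, white ceramic head 26 mm thick up to the domed top at 100 mm (straight to 86 mm). Grip it by the head, about 80 mm up, with under 25 N: brittle. 0.16 kg.
- pestle_blue1: checked pestle (1 to 3 are present) on the red mat; origin at the centre of its foot's underside, z up along it. Fixed in a heavy blue foot 62 mm in diameter, 22 mm high; steel shank 32 mm, blue collar (37 mm) at 43 to 50 mm, white ceramic head 26 mm thick up to the domed top at 100 mm (straight to 86 mm). Grip it by the head, about 80 mm up, with under 25 N: brittle. 0.4 kg.
- pestle_blue2: checked pestle (1 to 3 are present) on the red mat; origin at the centre of its foot's underside, z up along it. Fixed in a heavy blue foot 62 mm in diameter, 22 mm high; steel shank 32 mm, blue collar (37 mm) at 43 to 50 mm, white ceramic head 26 mm thick up to the domed top at 100 mm (straight to 86 mm). Grip it by the head, about 80 mm up, with under 25 N: brittle. 0.4 kg.
- pestle_blue3: checked pestle (1 to 3 are present) on the red mat; origin at the centre of its foot's underside, z up along it. Fixed in a heavy blue foot 62 mm in diameter, 22 mm high; steel shank 32 mm, blue collar (37 mm) at 43 to 50 mm, white ceramic head 26 mm thick up to the domed top at 100 mm (straight to 86 mm). Grip it by the head, about 80 mm up, with under 25 N: brittle. 0.4 kg.
- tray: fixed white open tray, 240 x 200 mm outside (x, y), walls 5 mm thick and 26 mm high, floor 5 mm thick; origin at the centre of its underside. It and the red mat stand left and right of the station, either way round.
- mat: fixed red mat 310 x 200 x 3 mm; origin at the centre of its underside.
- station: fixed white base plate (350 x 150 x 12 mm, from 80 mm before the chuck axis to 270 mm behind it) with an upright three-jaw chuck, 100 mm in diameter, and behind it the magnifier's post (22 mm thick, 200 mm along +x from the chuck axis); origin under the chuck axis, on the table; its -x side faces the robot.
- seat (a point): centre of the flat seat on the chuck's axis, 86 mm above the table, where a part stands between the jaws; the jaws (28 mm tall, tops at 115 mm) surround it, with their faces at 22 mm from the axis when fully open and 15 mm when fully closed.
- sleeve (a joint): the chuck's sleeve: 0 = fully open, 1.3 = end stop fully closed without a part; turning it clockwise seen from above closes all three jaws together by 5.5 mm per rad, so they meet a pestle's shank at 1.1 and are tight on it at 1.15 to 1.25. Stiff: it stays where it is left (about 3 N at the knob; 10 to 20 N to tighten).
- lever_knob (a point): grip point of the red knob at the end of the sleeve's lever: upright round knob 18 mm in diameter, from 70 to 122 mm above the table, 100 mm from the chuck axis (this point 104 mm up); it goes round with the sleeve, always on the robot's side.
- jaw0: one of the three chuck jaws (steel, 24 x 12 x 28 mm); origin on the chuck axis at the table when open, not at the jaw itself.
- jaw1: second chuck jaw, as jaw0.
- jaw2: third chuck jaw, as jaw0.
- magnifier (a joint): swing of the magnifier arm about its post: 0 = lens centred above the chuck, positive = counter-clockwise seen from above, limits -1.3 and 1.3. Stiff: stays where it is left (about 2 N at the handle).
- lens (a point): centre of the magnifier's lens (ring 112 mm in diameter, 10 mm thick, 231 mm above the table), 200 mm from the post's axis.
- lens_handle (a point): grip point of the magnifier's upright blue handle, 16 mm in diameter, top at 281 mm above the table (this point at 262 mm), 62 mm beyond the lens centre, further from the post.
- dish: bystander: small closed dish, 56 mm in diameter, 16 mm high, standing on the mat beside the orange pestle; origin at the centre of its underside.
- tube_rack: bystander: white rack of test tubes, 80 x 200 mm, 96 mm high.
- dark_bottle: bystander: black bottle with orange cap, 56 mm in diameter, 120 mm high.
- reagent_jar: bystander: amber jar, 70 mm in diameter, 90 mm high.
Things that resemble listed ones, but are neither listed nor needed, are in the scene too. What is shaped like the pestle_blue2 but pink is not meant.

How it is judged (in metres and radians):
On the way, in this order (a step that is already met when the one before it is completed fails the run):
1. the magnifier is swung aside (lens more than 100 mm from the chuck axis) and the chuck is open (sleeve under 0.2 rad) (horizontal distance between lens and seat above 0.1 m and value of joint sleeve below 0.2 rad), for 0.2 s.
2. the orange pestle stands on the chuck's seat (horizontal distance between pestle_orange and seat below 0.008 m and z of pestle_orange in the frame of seat between -0.006 and 0.006 m), for 0.2 s.
3. the jaws are closed on the orange pestle and hold it upright (at least two press on it) (all of step 2 and angle between pestle_orange's own z axis and vertical below 0.07 rad and value of joint sleeve above 0.9 rad and (contact force between each of jaw0, jaw1 and pestle_orange above 1 N or contact force between each of jaw1, jaw2 and pestle_orange above 1 N or contact force between each of jaw0, jaw2 and pestle_orange above 1 N)), for 0.3 s.
4. the lens is back above the clamped pestle (all of step 3 and horizontal distance between lens and seat below 0.025 m), for 0.3 s.
At the end, for the whole second after the job is handed in: Orange pestle on the chuck's seat (within 8 mm, 6 mm in height, 0.07 rad of upright), two jaws or more pressing it over 1 N, sleeve beyond 0.9 rad; lens within 25 mm of the chuck axis; every blue pestle standing on the tray floor within 0.15 rad of upright; all at rest (all of step 4 and linear speed of pestle_orange below 0.02 m/s and x of pestle_blue1 in the frame of tray between -0.095 and 0.095 m and y of pestle_blue1 in the frame of tray between -0.075 and 0.075 m and height (world z) of each of pestle_blue1, pestle_blue2, pestle_blue3 below 0.012 m and angle between each of pestle_blue1, pestle_blue2, pestle_blue3's own z axis and vertical below 0.15 rad and linear speed of each of pestle_blue1, pestle_blue2, pestle_blue3 below 0.03 m/s and x of pestle_blue2 in the frame of tray between -0.095 and 0.095 m and y of pestle_blue2 in the frame of tray between -0.075 and 0.075 m and x of pestle_blue3 in the frame of tray between -0.095 and 0.095 m and y of pestle_blue3 in the frame of tray between -0.075 and 0.075 m); the robot touches nothing.
It fails at once if pestle orange gripped or pushed with more than 25 N per finger (50 N over both) (contact force between the fingers and pestle_orange above 50 N).
It fails at once if pestle blue1 gripped or pushed with more than 25 N per finger (50 N over both) (contact force between the fingers and pestle_blue1 above 50 N).
It fails at once if pestle blue2 gripped or pushed with more than 25 N per finger (50 N over both) (contact force between the fingers and pestle_blue2 above 50 N).
It fails at once if pestle blue3 gripped or pushed with more than 25 N per finger (50 N over both) (contact force between the fingers and pestle_blue3 above 50 N).
It fails at once if a bystander is moved more than 30 mm (the dish 60 mm) (distance of dish from where it was at the start of the episode above 0.06 m or distance of any of tube_rack, dark_bottle, reagent_jar from where it was at the start of the episode above 0.03 m).
Of pestle_blue1, pestle_blue2, pestle_blue3 only 1 to 3 are there at a start; the rules pass over those that are not, and their reading is None.
At some moment in a run one of pestle_blue1, pestle_blue2, pestle_blue3 may be knocked a few centimetres aside while the robot is not near it.
It also fails if it takes over 210 s, if anything falls off the work surface, if the arm or the gripper's body presses on something with over 40 N, if the wrist force passes 120 N, or if a joint passes its speed limit or range.

## Working session

There is one attempt and no reset: what is moved stays moved. The work goes in short steps, Python scripts to look and compute and a tool call to move; the robot and the scene stay as the last step left them, time stands still between calls to the robot, and variables do not carry over. Pictures are saved under pics/ and viewed, and the job is handed in when it is done.

Besides the shell and the picture viewer there is one more tool, called after "Call:" as name(argument=value, ...), one argument or row to a line, values as JSON. play_rows: Moves the arm, as the interface text tells. Its arguments: {"type":"object","properties":{"commands":{"type":"string"},"grip_force":{"type":"number"}},"required":["commands"]}

```bash
ls; mkdir -p pics
python3 - <<'E'
from plant import bot
import cv2
print(bot.sense())
for n in("scene","top"):
    c=bot.capture(n);cv2.imwrite(f"pics/{n}0.png",c["image"]);print(n,c["intrinsics"],c["origin"],c["rotation"],[k for k in c])
E
```

```text
pics
{'clock': 0.0, 'joints': array([ 1.19701444e+00,  2.87159452e-01,  1.57819491e+00,  1.35835989e-05,
        1.27861431e+00, -1.49978002e-01]), 'dq': array([-0.00050439, -0.00102345, -0.00167546,  0.00135956, -0.00154073,
       -0.00063459]), 'joint_efforts': array([-7.14083690e-04, -4.05988812e+01, -2.92625427e+01, -1.62735332e-04,
        5.84434223e-03,  1.56898281e-07]), 'ee_pos': array([149.51659421, 657.54770372, 229.94163726]), 'ee_rot': array([-0.3507529 , -3.12131707,  0.00359897]), 'contact_force': array([ 0.32134367,  0.53540967, -0.22197042]), 'wrist_torque': array([0.022655  , 0.04188542, 0.04466876]), 'gripper_width': 0.998490427522865}
scene [[402.53310035   0.         286.02742312]
 [  0.         402.53310035 209.67452048]
 [  0.           0.           1.        ]] [1145.10862234 -426.8200882  1070.14898455] [0.61942227 0.33551983 0.9261863 ] ['image', 'intrinsics', 'origin', 'rotation']
top [[389.50406015   0.         284.27288499]
 [  0.         389.50406015 209.91623255]
 [  0.           0.           1.        ]] [ 278.17341753    9.43791218 1362.47116088] [ 0.1698943  -0.17956369 -1.55888044] ['image', 'intrinsics', 'origin', 'rotation']
```

View pics/scene0.png

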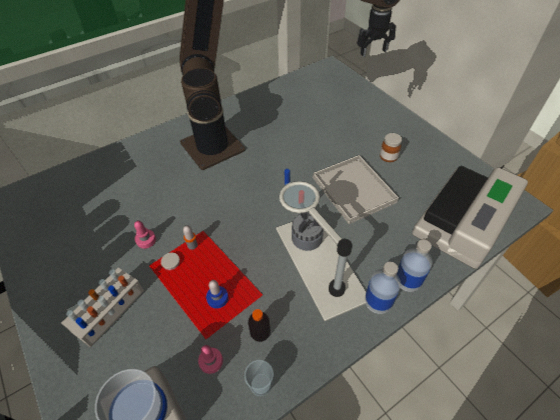

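View pics/top0.png

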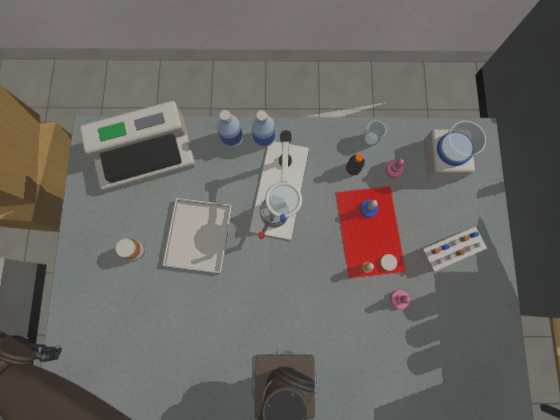

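```bash
cat > h.py <<'E'
from plant import bot
import cv2, numpy as np
from scipy.spatial.transform import Rotation as Rn
def cap(n):
    c=bot.capture(n); r=np.array(c["rotation"]); c["R"]=Rn.from_rotvec(r).as_matrix() if r.ndim==1 else r
    c["o"]=np.array(c["origin"]); return c
def proj(c,p):
    q=(np.atleast_2d(p)-c["o"])@c["R"]; q=q*[1,-1,-1]; u=q@c["intrinsics"].T; return u[:,:2]/u[:,2:]
def ray(c,uv,z):
    d=np.linalg.solve(c["intrinsics"],[uv[0],uv[1],1.])*[1,-1,-1]; d=c["R"]@d
    return c["o"]+d*(z-c["o"][2])/d[2]
def tri(c1,u1,c2,u2):
    A=[];b=[]
    for c,u in((c1,u1),(c2,u2)):
        d=np.linalg.solve(c["intrinsics"],[u[0],u[1],1.])*[1,-1,-1]; d=c["R"]@d; d/=np.linalg.norm(d)
        P=np.eye(3)-np.outer(d,d); A.append(P); b.append(P@c["o"])
    return np.linalg.lstsq(np.vstack(A),np.hstack(b),rcond=None)[0]
def blobs(c,lo,hi,amin=8):
    h=cv2.cvtColor(c["image"],cv2.COLOR_BGR2HSV); m=cv2.inRange(h,np.array(lo),np.array(hi))
    n,l,s,ce=cv2.connectedComponentsWithStats(m)
    return [(s[i,4],ce[i].round(1),s[i,:4]) for i in range(1,n) if s[i,4]>=amin]
def crop(c,x,y,w,h,name,k=5):
    cv2.imwrite("pics/"+name+".png",cv2.resize(c["image"][y:y+h,x:x+w],None,fx=k,fy=k,interpolation=cv2.INTER_CUBIC))
E
python3 - <<'E'
from h import *
for n in("scene","top"):
    c=cap(n); print(n,proj(c,[[0,0,0]]))
    for nm,lo,hi in(("red",(0,200,100),(5,255,255)),("red2",(172,150,80),(180,255,255)),("orange",(6,120,80),(18,255,255)),("blue",(105,150,60),(125,255,255))):
        for b in blobs(c,lo,hi,5): print(nm,b[0],b[1],b[2], ray(c,b[1],50).round())
    if n=="top":
        crop(c,230,110,100,150,"t1",4);crop(c,330,170,100,130,"t2",4)
    else:
        crop(c,260,150,120,160,"s1",4);crop(c,130,210,140,130,"s2",4)
E
```

```text
scene [[212.49270665 145.99332271]]
red 4867 [205.9 283.6] [150 232 112 106] [ 555. -308.   50.]
red2 6 [155.3 270.5] [154 269   4   4] [ 432. -409.   50.]
red2 7 [228.7 293.9] [228 292   3   5] [ 620. -270.   50.]
red2 12 [209.  305.5] [206 301   8   8] [ 619. -332.   50.]
red2 14 [223.6 305.7] [219 302   9   7] [ 643. -299.   50.]
red2 6 [217.  323.8] [215 323   5   3] [ 678. -339.   50.]
red2 5 [207.6 329.4] [207 328   3   4] [ 678. -366.   50.]
orange 4408 [541.4 220.1] [504 132  56 157] [961. 671.  50.]
orange 121 [390.2 148.4] [382 142  19  12] [444. 513.  50.]
orange 21 [386.7 159.7] [380 156  16   6] [480. 461.  50.]
orange 53 [189.7 238.6] [183 233  13  10] [ 387. -277.   50.]
orange 52 [121.6 280.2] [118 275   9  12] [ 407. -501.   50.]
orange 49 [ 91.8 293.5] [ 88 289   9  11] [ 400. -585.   50.]
orange 7 [129.  292.9] [128 292   3   3] [ 457. -498.   50.]
orange 56 [ 90.7 311.1] [ 87 306  10  12] [ 450. -604.   50.]
orange 107 [256.9 314.5] [252 309  11  12] [ 716. -238.   50.]
orange 9 [100.3 323.3] [ 99 322   5   3] [ 500. -594.   50.]
blue 59 [286.6 175.8] [285 169   5
[... 1620 characters left out ...]
 [464 236   5   4] [ 482. -618.   50.]
orange 65 [135.2 250.2] [127 240  13  19] [434. 503.  50.]
orange 17 [436.9 250.6] [435 249   5   4] [ 437. -515.   50.]
orange 14 [461.4 252.3] [460 251   4   4] [ 432. -598.   50.]
orange 44 [365.3 267.6] [362 261  10  12] [ 379. -270.   50.]
blue 26 [441.1 149.8] [439 139   9  22] [ 800. -560.   50.]
blue 20 [458.4 162.6] [451 161  16   4] [ 752. -618.   50.]
blue 16 [365.4 202.2] [362 201   8   4] [ 604. -280.   50.]
blue 29 [372.  212.5] [366 208  11   8] [ 568. -301.   50.]
blue 13 [282.2 216.5] [281 215   4   4] [552.   9.  50.]
blue 13 [475.5 233.8] [474 232   4   4] [ 495. -652.   50.]
blue 11 [446.7 246.2] [445 245   4   4] [ 452. -550.   50.]
```

```bash
cd pics; python3 -c "
import cv2,numpy as np
for a in 'ts':
    i=[cv2.imread(f'{a}{k}.png') for k in(1,2)];h=600
    i=[cv2.copyMakeBorder(x[:h],0,h-min(h,x.shape[0]),0,0,0) for x in i]
    o=np.hstack(i);print(o.shape);cv2.imwrite(a+'12.png',cv2.resize(o,(800,int(600*800/o.shape[1]))))
"
```

```text
(600, 800, 3)
(600, 1040, 3)
```

View pics/t12.png

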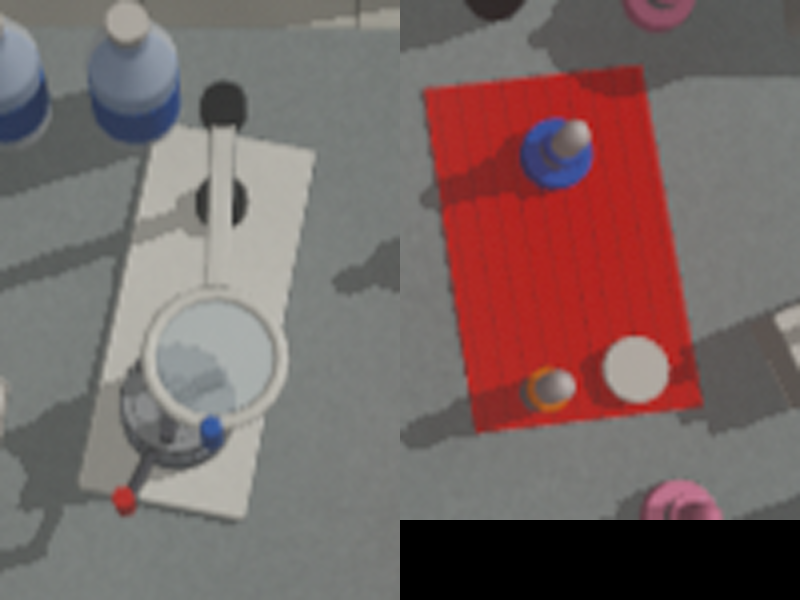

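View pics/s12.png

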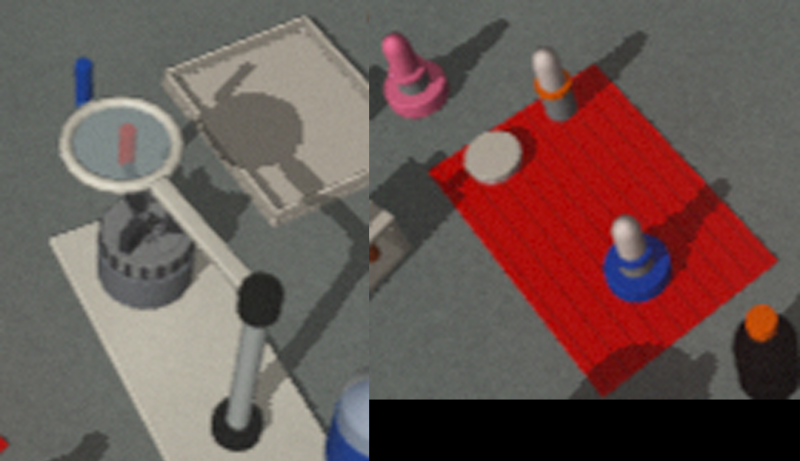

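Run:
```python
from h import *
s=cap("scene");t=cap("top")
co=[(270,141),(308.7,147.5),(290.7,239.5),(250,231)]
P=np.array([ray(t,u,12) for u in co]);print("plate",P.round(1).tolist())
ax=((P[0]+P[1])-(P[2]+P[3]))[:2]; print(np.linalg.norm(ax)/2,np.arctan2(ax[1],ax[0]),
 [np.linalg.norm(P[0]-P[1]),np.linalg.norm(P[2]-P[3])], [np.arctan2(*(P[a]-P[b])[:2][::-1]) for a,b in((0,3),(1,2))])
yaw=np.arctan2(ax[1],ax[0]);u=np.array([np.cos(yaw),np.sin(yaw)])
print("chuck from centre", P.mean(0)[:2]-95*u, "post",P.mean(0)[:2]+105*u)
h=t["image"][228:242,254:272]
for n,c in(("s",s),("t",t)):
    for nm,lo,hi in(("red",(0,120,60),(6,255,255)),("redb",(174,120,60),(180,255,255)),("blue",(100,120,40),(128,255,255))):
        for b in blobs(c,lo,hi,4):
            x,y=b[1]
            if (n=="t" and 240<x<300 and 200<y<250) or (n=="s" and 270<x<320 and 160<y<215): print(n,nm,b[0],b[1],b[2])
# white plate & tray masks
for n,c in(("s",s),("t",t)):
    hs=cv2.cvtColor(c["image"],cv2.COLOR_BGR2HSV); m=cv2.inRange(hs,np.array((0,0,125)),np.array((40,60,255)))
    cs,_=cv2.findContours(m,cv2.RETR_EXTERNAL,cv2.CHAIN_APPROX_NONE)
    for k in cs:
        if 500<cv2.contourArea(k)<12000:
            r=cv2.minAreaRect(k); print(n,cv2.contourArea(k),np.array(r[0]).round(),np.array(r[1]).round(),cv2.boxPoints(r).round(1).tolist())
```

```text
plate [[845.3, 55.6, 12.0], [820.7, -87.5, 12.0], [478.1, -21.2, 12.0], [507.5, 121.7, 12.0]]
346.5989792946634 -0.19209086434357156 [np.float64(145.20352933102282), np.float64(145.8658697174958)] [np.float64(-0.1930904623480864), np.float64(-0.19110462837100692)]
chuck from centre [569.65884564  35.31096232] post [765.98028775  -2.87138134]
s blue 74 [286.8 175.8] [284 169   6  16]
t red 29 [260.6 234.4] [258 232   6   6]
t blue 21 [282.3 216.9] [280 215   5   5]
s 2219.0 [428. 408.] [47. 70.] [[386.29998779296875, 413.0], [439.5, 367.70001220703125], [469.6000061035156, 403.1000061035156], [416.3999938964844, 448.3999938964844]]
s 714.5 [357. 398.] [57. 24.] [[330.0, 382.6000061035156], [349.29998779296875, 367.70001220703125], [384.0, 412.79998779296875], [364.70001220703125, 427.70001220703125]]
s 2534.5 [499. 341.] [ 38. 124.] [[440.1000061035156, 367.5], [533.2000122070312, 284.79998779296875], [558.7000122070312, 313.6000061035156], [465.70001220703125, 396.29998779296875]]
s 9532.5 [441. 327.] [ 56. 194.] [[348.8999938964844, 368.29998779296875], [497.29998779296875, 242.8000
[... 1362 characters left out ...]
422.8999938964844, 248.39999389648438], [476.70001220703125, 224.8000030517578], [487.1000061035156, 248.5], [433.20001220703125, 272.1000061035156]]
t 3772.5 [197. 235.] [60. 71.] [[162.10000610351562, 265.3999938964844], [173.39999389648438, 194.89999389648438], [232.39999389648438, 204.39999389648438], [221.10000610351562, 274.79998779296875]]
t 2666.5 [281. 189.] [46. 95.] [[248.5, 230.89999389648438], [269.0, 137.8000030517578], [313.5, 147.60000610351562], [293.1000061035156, 240.6999969482422]]
t 3395.0 [137. 144.] [ 69. 105.] [[77.5999984741211, 123.5999984741211], [179.10000610351562, 98.19999694824219], [195.6999969482422, 164.8000030517578], [94.30000305175781, 190.1999969482422]]
```

```bash
python3 - <<'E'
from h import *
s=cap("scene");t=cap("top")
H=ray(t,(282.3,216.6),278)[:2];L=ray(t,(283.5,198.7),236)[:2];K=ray(t,(260.6,234.2),121)[:2]
print("handle",H,ray(s,(287,170.5),281),"tri",tri(t,(282.3,216.6),s,(287,170.5)));print("lens",L,"knob",K, "d",np.linalg.norm(H-L))
d=(L-H)/np.linalg.norm(L-H);print("post from handle",H+d*262, L+d*200,"armdir",np.arctan2(*d[::-1]))
C=np.array([570,35.]);r=K-C;print("knob r",np.linalg.norm(r),np.arctan2(r[1],r[0]))
for z in(0,12,60,90,100): print(z,proj(t,[[570,35,z]]),proj(s,[[570,35,z]]))
# collars
for nm,lo,hi in(("or",(6,120,60),(20,255,255)),("bl",(100,120,40),(128,255,255))):
  for n,c,bx in(("s",s,(130,210,270,340)),("t",t,(330,170,430,300))):
    for b in blobs(c,lo,hi,8):
      x,y=b[1]
      if bx[0]<x<bx[2] and bx[1]<y<bx[3]: print(nm,n,b[0],b[1],b[2])
for u in[(367.3,267.2)]:pass
crop(t,350,185,60,95,"t3",6);crop(t,240,180,70,70,"t4",8)
# tray
print([ray(t,u,26).round() .tolist()for u in[(162.1,265.4),(173.4,194.9),(232.4,204.4),(221.1,274.8)]])
E
cd pics; python3 -c "
import cv2,numpy as np
a=cv2.imread('t3.png');b=cv2.imread('t4.png');b=cv2.copyMakeBorder(b,0,10,0,0,0);a=cv2.copyMakeBorder(a,0,0,0,0,0)
o=np.zeros((570,920,3),np.uint8);o[:,:360]=a;o[:560,360:]=b[:560];cv2.imwrite('t34.png',cv2.resize(o,(800,496)))"
```

```text
handle [504.2608198    8.76881557] [505.72885492   8.21835331 281.        ] tri [504.14339892   8.99226091 279.1670844 ]
lens [567.60388002   5.44669158] knob [478.70352075  78.26878386] d 63.4301173426134
post from handle [765.90122776  -4.95331708] [767.32938228  -5.02821884] armdir -0.05239852643709714
knob r 101.03086053110016 2.6990119479127306
0 [[274.92940329 214.42983718]] [[305.82194294 240.25731887]]
12 [[274.8727362  213.72082806]] [[305.93257862 238.12133783]]
60 [[274.63612931 210.76044189]] [[306.39169166 229.2575002 ]]
90 [[274.47963192 208.8023725 ]] [[306.69287127 223.44279448]]
100 [[274.42589536 208.13002954]] [[306.79583467 221.45493785]]
or s 55 [189.9 238.7] [183 233  13  10]
or s 116 [257.  314.9] [252 309  11  13]
or t 43 [365.2 267.5] [362 261  10  12]
bl s 261 [217.2 298.4] [206 287  22  21]
bl t 107 [368.  209.2] [361 200  16  17]
[[385.0, 417.0, 26.0], [633.0, 395.0, 26.0], [600.0, 185.0, 26.0], [354.0, 215.0, 26.0]]
```

View pics/t34.png

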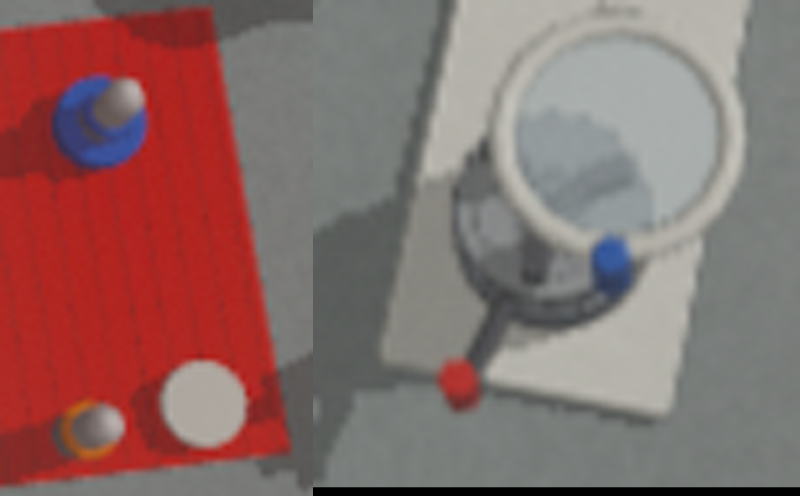

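```bash
cat >> h.py <<'E'
RT=np.diag([-1.,1,-1])
def goto(p,verb=True):
    s=bot.sense(); R=Rn.from_rotvec(s["ee_rot"]).as_matrix()
    rv=Rn.from_matrix(R.T@RT).as_rotvec(); d=np.array(p)-s["ee_pos"]; sh=d*[-1,1,-1]/1000
    print("t",round(s["clock"],2),"pos",s["ee_pos"].round(1),"turn",rv.round(3),"shift(after align)",sh.round(4),"F",np.round(s["contact_force"],1),"w",round(s["gripper_width"],3),"q",s["joints"].round(2))
E
python3 - <<'E'
from h import *
goto([504,9,330])
E
```

```text
t 0.4 pos [149.7 658.1 231.1] turn [-0.    -0.    -0.224] shift(after align) [-0.3543 -0.6491 -0.0989] F [-0.3 -0.5 -0.2] w 1.002 q [ 1.2   0.29  1.58 -0.    1.28 -0.15]
```

Call:
play_rows(
  commands="0 0 -0.112 0 0 -0.03 0; 0 0 -0.112 0 0 -0.03 0; 0 0 0 0 0 -0.038 0; 0 0 0 -0.02 -0.04 0 0; 0 0 0 -0.02 -0.04 0 0; 0 0 0 -0.02 -0.04 0 0; 0 0 0 -0.02 -0.04 0 0; 0 0 0 -0.02 -0.04 0 0; 0 0 0 -0.02 -0.04 0 0; 0 0 0 -0.02 -0.04 0 0; 0 0 0 -0.02 -0.04 0 0; 0 0 0 -0.02 -0.04 0 0",
  grip_force=20,
)

```text
clock: 1.6
ee_pos: [330.2, 296.6, 329.6]
ee_rot: [-0.001, 3.141, 0.001]
contact_force: [0.7, 0.9, -0.4]
gripper_width: 1.001
```

Call:
play_rows(
  commands="0 0 0 -0.022 -0.04 0 0; 0 0 0 -0.022 -0.04 0 0; 0 0 0 -0.022 -0.04 0 0; 0 0 0 -0.022 -0.04 0 0; 0 0 0 -0.022 -0.04 0 0; 0 0 0 -0.022 -0.04 0 0; 0 0 0 -0.022 -0.04 0 0; 0 0 0 -0.02 -0.009 0 0; 0 0 0 0 0 0 0;0 0 0 0 0 0 0",
)

```text
clock: 2.6
ee_pos: [503.6, 9.3, 329.1]
ee_rot: [-0.0, -3.141, -0.001]
contact_force: [-0.1, 0.7, -0.9]
gripper_width: 0.999
```

Run:
```python
from h import *
goto([504,9,250])
```

```text
t 2.6 pos [503.6   9.3 329.1] turn [ 0.    -0.001 -0.   ] shift(after align) [-0.0004 -0.0003  0.0791] F [-0.1  0.7 -0.9] w 0.999 q [-0.18 -0.16  1.87  0.    1.43 -1.75]
```

Call:
play_rows(
  commands="0 0 0 0 0 0.04 0; 0 0 0 0 0 0.04 0; 0 0 0 0 0 0 0; 0 0 0 0 0 0 0.5; 0 0 0 0 0 0 1; 0 0 0 0 0 0 1; 0 0 0 0 0 0 1; 0 0 0 0 0 0 1; 0 0 0 0 0 0 1",
  grip_force=30,
)

```text
clock: 3.5
ee_pos: [504.5, 9.2, 250.8]
ee_rot: [-0.0, 3.14, -0.0]
contact_force: [-0.9, 0.7, 4.4]
gripper_width: 0.176
```

Run:
```python
from h import *
goto([504,9,250])
t=cap("top");crop(t,230,130,130,130,"t5",5)
P=np.array([766,-4])
a0=np.pi-.192+.14
a1=np.pi-.192-.95
for k in range(12):
    a=a0+(a1-a0)*k/11; print(k,(P+262*np.array([np.cos(a),np.sin(a)])).round(1))
```

```text
t 3.5 pos [504.5   9.2 250.8] turn [-0.     0.002  0.   ] shift(after align) [ 0.0005 -0.0002  0.0008] F [-0.9  0.7  4.4] w 0.176 q [-0.18 -0.11  1.97  0.    1.28 -1.75]
0 [504.4   9.6]
1 [507.   35.4]
2 [512.2  60.9]
3 [519.8  85.7]
4 [529.9 109.6]
5 [542.3 132.4]
6 [556.9 153.8]
7 [573.5 173.8]
8 [592.  191.9]
9 [612.3 208.2]
10 [634.  222.3]
11 [657.1 234.3]
```

View pics/t5.png

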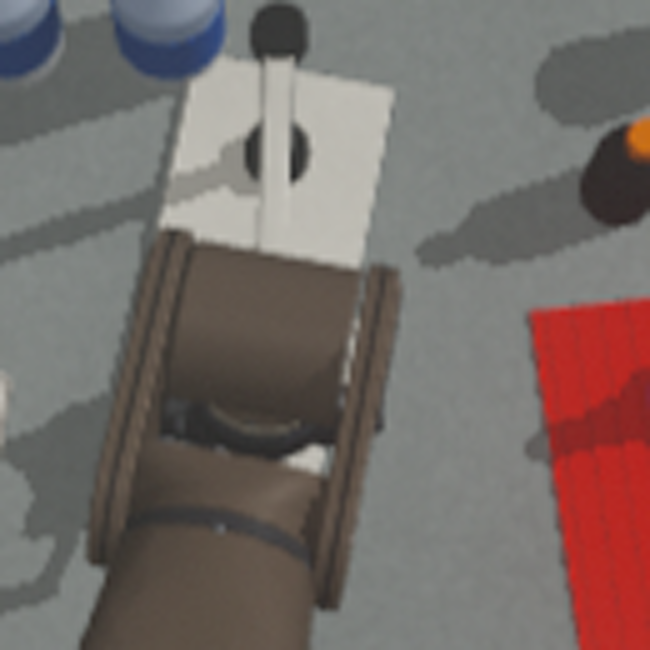

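Call:
play_rows(
  commands="0 0 0 -0.0026 0.0258 0 1; 0 0 0 -0.0052 0.0255 0 1; 0 0 0 -0.0076 0.0248 0 1; 0 0 0 -0.0101 0.0239 0 1; 0 0 0 -0.0124 0.0228 0 1; 0 0 0 -0.0146 0.0214 0 1; 0 0 0 -0.0166 0.02 0 1; 0 0 0 -0.0185 0.0181 0 1; 0 0 0 -0.0203 0.0163 0 1; 0 0 0 -0.0217 0.0141 0 1; 0 0 0 -0.0231 0.012 0 1; 0 0 0 0 0 0 1",
)

```text
clock: 4.75
ee_pos: [658.4, 237.0, 250.6]
ee_rot: [-0.0, 3.139, 0.008]
contact_force: [-0.2, 4.7, 4.5]
gripper_width: 0.173
```

Run:
```python
from h import *
goto([657,234,250])
t=cap("top");crop(t,190,130,160,130,"t6",5)
```

```text
t 4.75 pos [658.4 237.  250.6] turn [0.005 0.002 0.   ] shift(after align) [ 0.0014 -0.003   0.0006] F [-0.2  4.7  4.5] w 0.173 q [ 0.2   0.33  1.49  0.    1.32 -1.37]
```

View pics/t6.png

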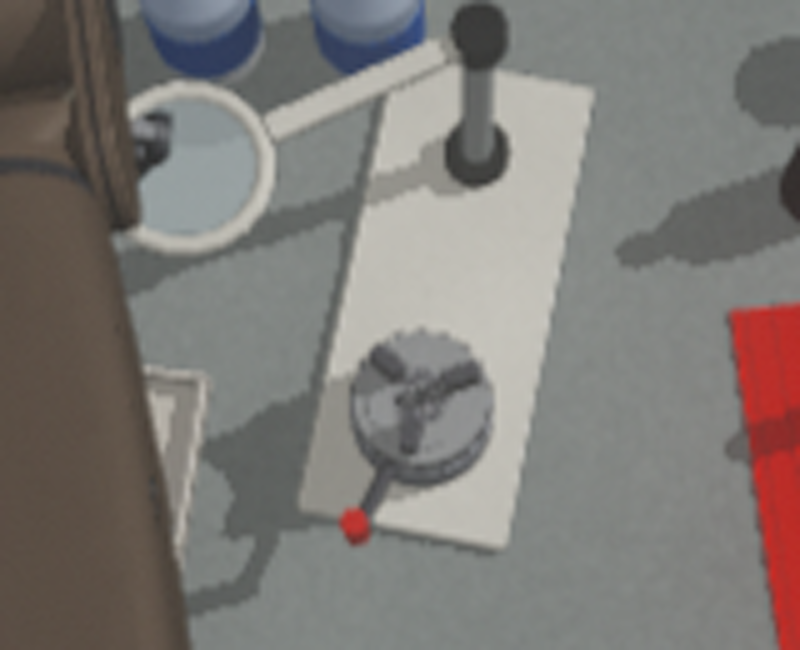

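Call:
play_rows(
  commands="0 0 0 0 -0.002 0 0.7; 0 0 0 0 0 0 0; 0 0 0 0 0 0 0; 0 0 0 0 0 0 0; 0 0 0 0 0 -0.04 0; 0 0 0 0 0 -0.04 0; 0 0 0 0 0 0 0;  0 0 0 0.045 -0.02 0 0; 0 0 0 0.045 -0.02 0 0; 0 0 0 0.045 -0.035 0 0; 0 0 0 0.043 -0.04 0 0; 0 0 0 0 -0.04 0 0",
)

```text
clock: 6.0
ee_pos: [486.5, 87.2, 328.6]
ee_rot: [0.005, -3.14, -0.0]
contact_force: [0.8, -0.4, 0.1]
gripper_width: 1.001
```

Run:
```python
from h import *
goto([479,78,86])
s=cap("scene");t=cap("top");crop(t,180,120,160,130,"t7",5);crop(s,260,140,130,130,"s7",5)
```

```text
t 6.0 pos [486.5  87.2 328.6] turn [ 0.    -0.001  0.003] shift(after align) [ 0.0075 -0.0092  0.2426] F [ 0.8 -0.4  0.1] w 1.001 q [-0.03 -0.18  1.89  0.    1.44 -1.6 ]
```

View pics/s7.png

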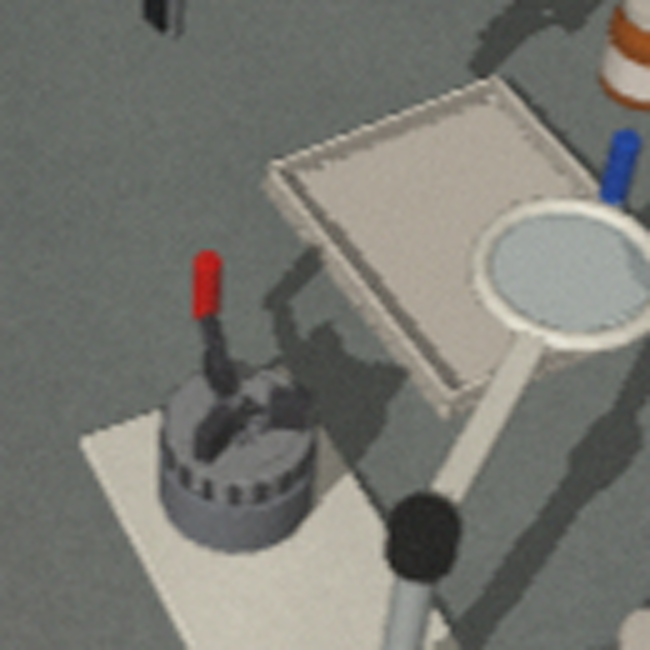

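View pics/t7.png

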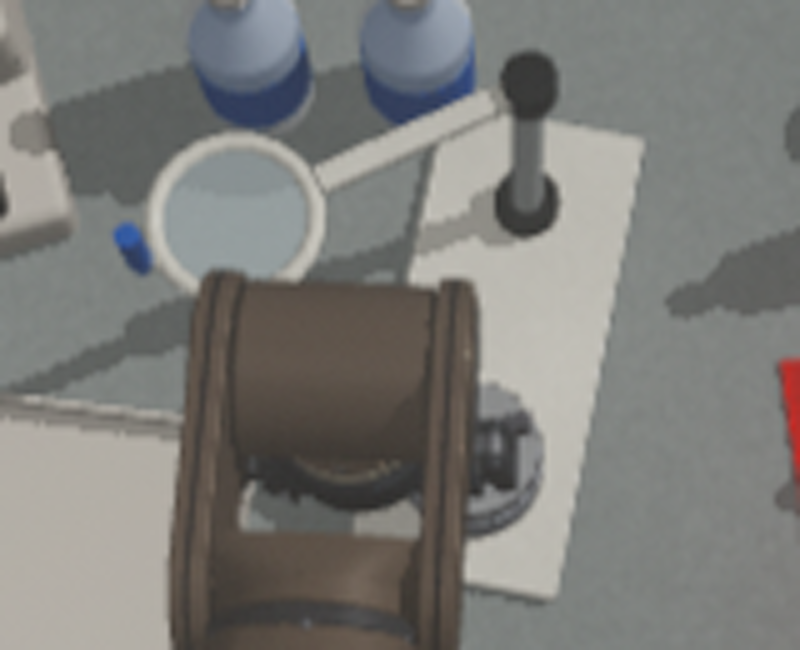

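Run:
```python
from h import *
s=cap("scene");print(ray(s,(301.7,192),122), ray(s,(301.4,197),104))
```

```text
[480.63636622  80.21359028 122.        ] [484.5155965   76.70612566 104.        ]
```

Call:
play_rows(
  commands="0 0 0 0.0075 -0.009 0.03 0; 0 0 0 0 0 0.045 0; 0 0 0 0 0 0.045 0; 0 0 0 0 0 0.045 0; 0 0 0 0 0 0.035 0; 0 0 0 0 0 0 0",
)

```text
clock: 6.75
ee_pos: [478.7, 79.0, 123.4]
ee_rot: [0.001, -3.129, -0.001]
contact_force: [-0.6, -0.7, -1.5]
gripper_width: 1.0
```

Call:
play_rows(
  commands="0 0 0 0 0 0.03 0; 0 0 0 0 0 0 0;0 0 0 0 0 0 0.5; 0 0 0 0 0 0 1; 0 0 0 0 0 0 1; 0 0 0 0 0 0 1; 0 0 0 0 0 0 1; 0 0 0 0 0 0 1; 0 0 0 0 0 0 1",
  grip_force=40,
)

```text
clock: 7.65
ee_pos: [483.2, 78.6, 100.4]
ee_rot: [0.0, 3.141, 0.001]
contact_force: [-2.0, 2.2, 6.4]
gripper_width: 0.195
```

Run:
```python
from h import *
goto([479,78,86])
C=np.array([570,35]);k=bot.sense()["ee_pos"][:2]
a=np.arctan2(*(k-C)[::-1]);print(a,np.linalg.norm(k-C))
p=k
for i in range(12):
    a+=.1;n=C+100*np.array([np.cos(a),np.sin(a)]);print(i,round(a,2),((n-p)*[-1,1]/1000).round(4),n.round(1));p=n
```

```text
t 7.65 pos [483.2  78.6 100.4] turn [ 0.001  0.    -0.   ] shift(after align) [ 0.0042 -0.0006  0.0144] F [-2.   2.2  6.4] w 0.195 q [-0.05  0.03  2.13  0.    0.99 -1.62]
2.675986096638715 97.10208516882686
0 2.78 [ 0.0066 -0.0078] [476.6  70.8]
1 2.88 [ 0.0031 -0.0095] [473.5  61.2]
2 2.98 [ 0.0021 -0.0098] [471.4  51.5]
3 3.08 [ 0.0012 -0.0099] [470.2  41.6]
4 3.18 [ 0.0002 -0.01  ] [470.1  31.6]
5 3.28 [-0.0008 -0.01  ] [470.9  21.6]
6 3.38 [-0.0018 -0.0098] [472.7  11.8]
7 3.48 [-0.0028 -0.0096] [475.5   2.2]
8 3.58 [-0.0037 -0.0093] [479.3  -7.1]
9 3.68 [-0.0047 -0.0088] [483.9 -15.9]
10 3.78 [-0.0055 -0.0083] [489.5 -24.3]
11 3.88 [-0.0063 -0.0077] [495.8 -32. ]
```

Call:
play_rows(
  commands="0 0 0 0 0 0 0.6; 0 0 0 0 0 0 0.6; 0 0 0 0.002 0 0.008 0.6; 0 0 0 0 0 0.006 0.6; 0 0 0 0 0 0 0.6; 0 0 0 0 0 0 0.6",
)

```text
clock: 8.25
ee_pos: [480.6, 78.1, 84.7]
ee_rot: [0.0, -3.14, 0.0]
contact_force: [0.2, 0.5, -0.5]
gripper_width: 0.397
```

Run:
```python
from h import *
goto([480,78,86])
```

```text
t 8.25 pos [480.6  78.1  84.7] turn [-0.    -0.001  0.   ] shift(after align) [ 0.0006 -0.0001 -0.0013] F [ 0.2  0.5 -0.5] w 0.397 q [-0.05  0.05  2.14 -0.    0.95 -1.62]
```

Call:
play_rows(
  commands="0 0 0 0 0 0 1; 0 0 0 0 0 0 1; 0 0 0 0 0 0 1; 0 0 0 0 0 0 1; 0 0 0 0.0048 -0.008 0 1; 0 0 0 0.0031 -0.0095 0 1; 0 0 0 0.0021 -0.0098 0 1; 0 0 0 0.0012 -0.0099 0 1; 0 0 0 0 0 0 1",
)

```text
clock: 9.15
ee_pos: [469.8, 40.6, 85.5]
ee_rot: [0.0, 3.141, 0.0]
contact_force: [-0.1, 0.7, 0.4]
gripper_width: 0.194
```

Run:
```python
from h import *
goto([470.2,41.6,86])
s=cap("scene");crop(s,260,140,130,130,"s8",5)
```

```text
t 9.15 pos [469.8  40.6  85.5] turn [ 0.  0. -0.] shift(after align) [-0.0004  0.001  -0.0005] F [-0.1  0.7  0.4] w 0.194 q [-0.13  0.01  2.18  0.    0.95 -1.7 ]
```

View pics/s8.png

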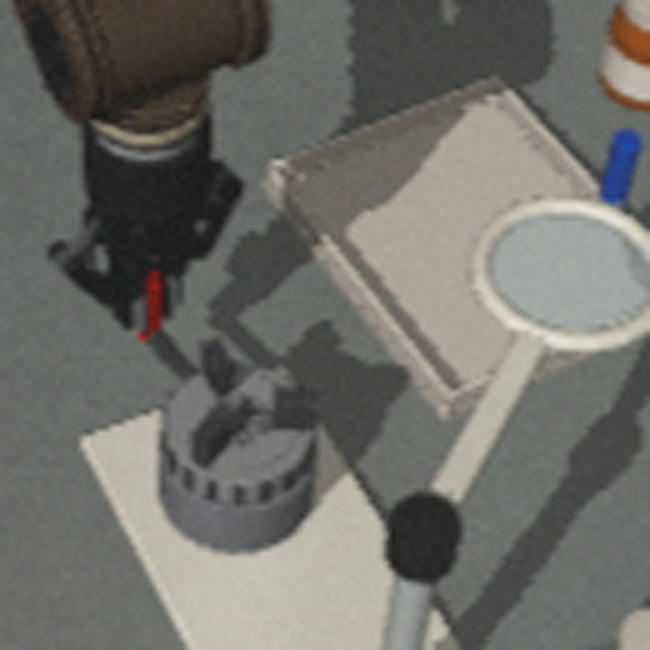

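Call:
play_rows(
  commands="0 0 0 0.0002 -0.01 0 1; 0 0 0 -0.0008 -0.01 0 1; 0 0 0 0 0 0 1",
)

```text
clock: 9.5
ee_pos: [469.8, 21.0, 85.5]
ee_rot: [0.003, -3.14, -0.001]
contact_force: [-1.9, 2.2, 3.1]
gripper_width: 0.194
```

Call:
play_rows(
  commands="0 0 0 -0.0018 -0.0098 0 1; 0 0 0 0 0 0 1",
)

```text
clock: 9.7
ee_pos: [471.1, 11.2, 85.4]
ee_rot: [0.001, -3.138, -0.0]
contact_force: [-4.9, 1.9, 6.0]
gripper_width: 0.196
```

Call:
play_rows(
  commands="0 0 0 -0.0014 -0.0048 0 1; 0 0 0 0 0 0 1",
)

```text
clock: 9.9
ee_pos: [472.2, 6.8, 85.4]
ee_rot: [0.003, -3.137, -0.001]
contact_force: [-5.7, 3.0, 6.6]
gripper_width: 0.201
```

Call:
play_rows(
  commands="0 0 0 -0.001 -0.0048 0 1; 0 0 0 0 0 0 1",
)

```text
clock: 10.1
ee_pos: [473.4, 2.1, 85.4]
ee_rot: [0.002, -3.138, -0.001]
contact_force: [-5.1, 3.0, 5.9]
gripper_width: 0.201
```

Call:
play_rows(
  commands="0 0 0 -0.0015 -0.0048 0 1; 0 0 0 0 0 0 1",
)

```text
clock: 10.3
ee_pos: [474.9, -2.5, 85.4]
ee_rot: [0.001, -3.137, -0.002]
contact_force: [-4.5, 3.9, 5.3]
gripper_width: 0.198
```

Call:
play_rows(
  commands="0 0 0 -0.0018 -0.0046 0 1; 0 0 0 0 0 0 1",
)

```text
clock: 10.5
ee_pos: [474.8, -2.6, 85.4]
ee_rot: [-0.002, -3.132, -0.018]
contact_force: [-10.8, 21.8, 13.5]
gripper_width: 0.199
```

Call:
play_rows(
  commands="0 0 0 -0.002 -0.0046 0 1; 0 0 0 0 0 0 1",
)

```text
clock: 10.7
ee_pos: [474.6, -2.6, 85.2]
ee_rot: [-0.006, -3.125, -0.034]
contact_force: [-14.8, 36.1, 20.3]
gripper_width: 0.2
```

Call:
play_rows(
  commands="0 0 0 0.0038 0.0085 0 1; 0 0 0 0 0 0 1",
)

```text
clock: 10.9
ee_pos: [474.8, -2.5, 85.3]
ee_rot: [0.002, -3.138, -0.001]
contact_force: [-6.0, 5.2, 6.6]
gripper_width: 0.199
```

Call:
play_rows(
  commands="0 0 0 0 0 0 0.6; 0 0 0 0 0 0 0.6; 0 0 0 0 0 0 0.6; 0 0 0 0 0 -0.03 0.6; 0 0 0 0 0 -0.04 0.6; 0 0 0 0 0 -0.04 0; 0 0 0 0 0 -0.04 0; 0 0 0 0 0 0 0; 0 0 0 -0.01 -0.05 0 0; 0 0 0 0 -0.05 0 0; 0 0 0 0 -0.05 0 0; 0 0 0 0 -0.05 0 0",
)

```text
clock: 12.1
ee_pos: [485.6, -205.3, 234.6]
ee_rot: [0.0, 3.141, -0.0]
contact_force: [0.7, -0.5, -0.3]
gripper_width: 0.999
```

```bash
python3 - <<'E'
from h import *
goto([379,-270,200])
s=cap("scene");t=cap("top");crop(t,240,180,70,70,"t9",8);crop(s,260,140,130,130,"s9",5)
crop(t,330,170,100,130,"t10",5);crop(s,130,210,140,130,"s10",5)
E
cd pics; python3 -c "
import cv2,numpy as np
a=cv2.imread('t9.png');b=cv2.imread('s9.png')
o=np.zeros((650,1210,3),np.uint8);o[:560,:560]=a;o[:,560:]=b;cv2.imwrite('m9.png',cv2.resize(o,(800,430)))
a=cv2.imread('t10.png');b=cv2.imread('s10.png')
o=np.zeros((650,1200,3),np.uint8);o[:,:500]=a;o[:,500:]=b;cv2.imwrite('m10.png',cv2.resize(o,(800,433)))"
```

```text
t 12.1 pos [ 485.6 -205.3  234.6] turn [-0.  0. -0.] shift(after align) [ 0.1066 -0.0647  0.0346] F [ 0.7 -0.5 -0.3] w 0.999 q [-0.59 -0.04  1.93 -0.    1.25 -2.16]
```

View pics/m9.png

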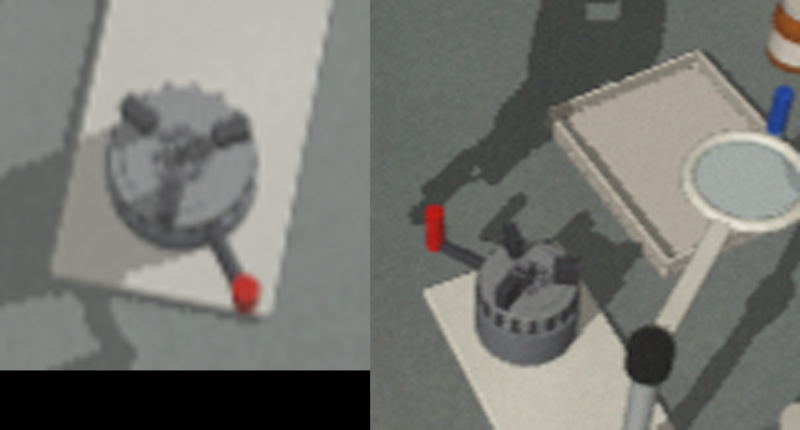

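View pics/m10.png

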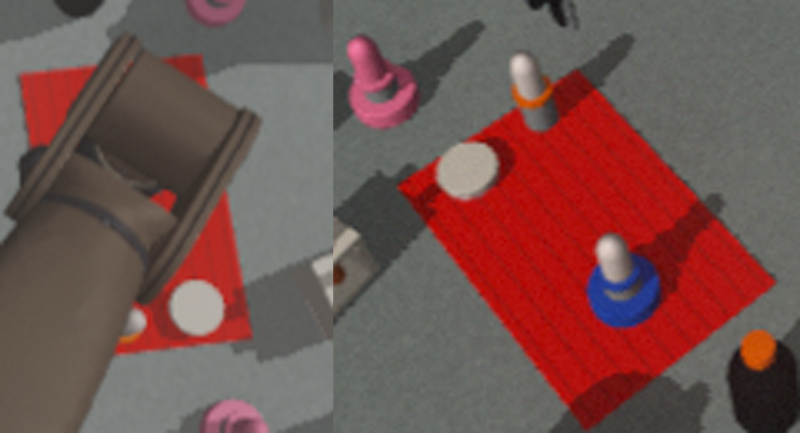

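Run:
```python
from h import *
s=cap("scene");t=cap("top")
def big(c,x,y,w,h,k):
    i=cv2.resize(c["image"][y:y+h,x:x+w],None,fx=k,fy=k,interpolation=cv2.INTER_CUBIC)
    return np.clip(i.astype(float)*1.8-60,0,255).astype(np.uint8)
a=big(t,254,188,40,50,10);b=big(s,285,200,40,50,10)
cv2.imwrite("pics/m11.png",np.hstack([a,b]))
for n,c in(("s",s),("t",t)):
    for lo,hi in(((0,120,60),(6,255,255)),):
        for b in blobs(c,lo,hi,8):
            x,y=b[1]
            if (n=="t" and 240<x<300 and 180<y<250) or (n=="s" and 255<x<330 and 130<y<235): print(n,b)
c=np.array([[570,35,86],[570,35,115],[570,35,122]]);print(proj(t,c),proj(s,c))
```

```text
s (np.int32(71), array([278.9, 208.1]), array([276, 202,   7,  14], dtype=int32))
t (np.int32(26), array([285.8, 234.8]), array([284, 232,   5,   7], dtype=int32))
[[274.50090238 209.06850495]
 [274.34375626 207.10231871]
 [274.30477917 206.6146439 ]] [[306.65205167 224.23087556]
 [306.95277498 218.42497938]
 [307.02705978 216.99080453]]
```

View pics/m11.png

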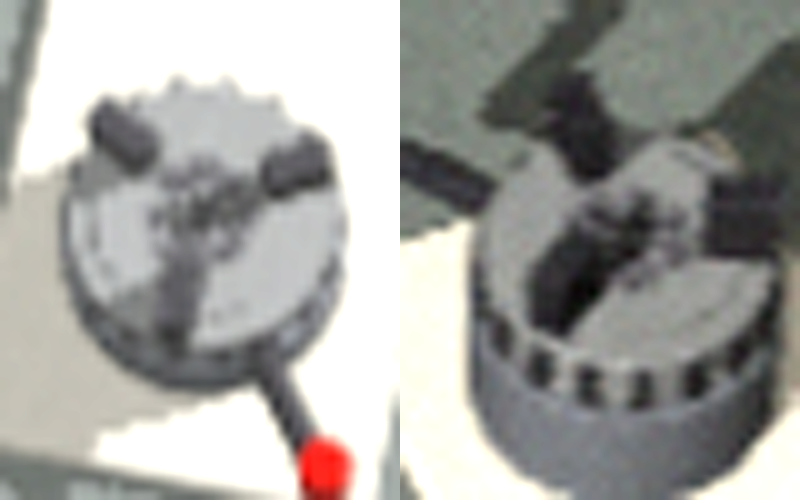

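Run:
```python
from h import *
s=cap("scene")
t=cap("top")
t0=dict(t);t0["image"]=cv2.imread("pics/top0.png")
print("knobB top",ray(t,(285.8,234.6),119),"scene",ray(s,(279.2,203.3),121))
print("C",tri(t,(273.9,208.9),s,(307.05,224.05)))
# heads: bright low-saturation pixels near
for n,c,(x0,y0,w,h) in(("t",t0,(355,255,22,22)),("t",t0,(358,192,24,26)),("s",s,(178,220,24,35)),("s",s,(203,270,28,40))):
    i=c["image"][y0:y0+h,x0:x0+w]; hs=cv2.cvtColor(i,cv2.COLOR_BGR2HSV)
    m=cv2.inRange(hs,np.array((0,0,115)),np.array((180,70,255)))
    if n=="s": m=cv2.inRange(hs,np.array((0,0,120)),np.array((180,70,255)))
    k,l,st,ce=cv2.connectedComponentsWithStats(m)
    for j in range(1,k):
        if st[j,4]>8: print(n,ce[j]+[x0,y0],st[j,:4]+[x0,y0,0,0],st[j,4])
for p in((379,-270),(590,-295)):
    for z in(3,50,75,103): print(p,z,proj(t,[[*p,z]]).round(1),proj(s,[[*p,z]]).round(1))
```

```text
knobB top [478.14328279  -2.93423776 119.        ] scene [477.72513838  -2.87809652 121.        ]
C [570.35491762  36.69815606  86.10927971]
t [370.09090909 265.84848485] [368 263   6   7] 33
t [373.9375 203.1875] [371 200   6   7] 32
s [186.58024691 232.02469136] [183 226   9  14] 81
s [213.         287.40229885] [209 281   8  14] 87
(379, -270) 3 [[362.4 268.6]] [[193.3 244.3]]
(379, -270) 50 [[365.3 267.6]] [[190.5 235.9]]
(379, -270) 75 [[366.9 267. ]] [[188.9 231.1]]
(379, -270) 103 [[368.7 266.3]] [[187.  225.7]]
(590, -295) 3 [[367.  209.3]] [[218.1 298.2]]
(590, -295) 50 [[369.9 206.3]] [[215.7 290.6]]
(590, -295) 75 [[371.5 204.6]] [[214.4 286.3]]
(590, -295) 103 [[373.4 202.6]] [[212.9 281.3]]
```

Run:
```python
from h import *
s=cap("scene");t=cap("top")
print(tri(t,(369.2,266.5),s,(187.6,229.8)))
for p in((379,-270),(379,-274),(375,-270)):
    print(p,proj(t,[[*p,46],[*p,93]]).round(1).tolist(),proj(s,[[*p,46],[*p,93]]).round(1).tolist())
i=[cv2.resize(c[y:y+50,x:x+40],None,fx=10,fy=10,interpolation=cv2.INTER_CUBIC) for c,x,y in((cv2.imread("pics/top0.png"),350,245),(s["image"],170,215))]
cv2.imwrite("pics/m12.png",np.hstack(i))
```

```text
[ 380.30059385 -273.96647278   86.37571569]
(379, -270) [[365.0, 267.7], [368.0, 266.6]] [[190.7, 236.6], [187.7, 227.6]]
(379, -274) [[366.2, 267.7], [369.3, 266.6]] [[189.5, 237.2], [186.5, 228.2]]
(375, -270) [[365.1, 268.9], [368.1, 267.8]] [[190.1, 235.7], [187.1, 226.8]]
```

View pics/m12.png

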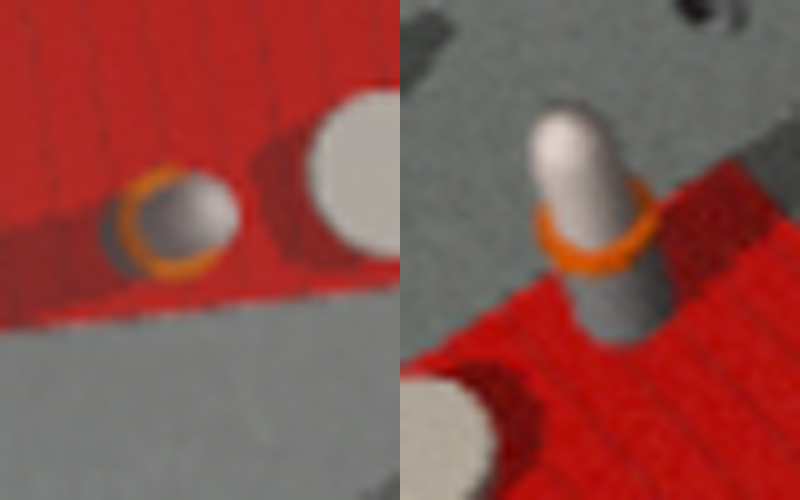

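Call:
play_rows(
  commands="0 0 0 0.035 -0.0235 0 0; 0 0 0 0.035 -0.0235 0 0; 0 0 0 0.0346 -0.0227 0 0; 0 0 0 0 0 0.04 0; 0 0 0 0 0 0.04 0; 0 0 0 0 0 0.03 0; 0 0 0 0 0 0 0; 0 0 0 0 0 0 0",
  grip_force=20,
)

```text
clock: 13.3
ee_pos: [381.8, -272.0, 125.8]
ee_rot: [0.003, -3.141, -0.0]
contact_force: [1.1, -0.9, 2.2]
gripper_width: 1.003
```

Run:
```python
from h import *
goto([381,-275,64])
s=cap("scene");crop(s,140,190,100,100,"s13",6)
```

```text
t 13.3 pos [ 381.8 -272.   125.8] turn [ 0.    -0.     0.002] shift(after align) [ 0.0008 -0.003   0.0618] F [ 1.1 -0.9  2.2] w 1.003 q [-0.84 -0.06  2.16  0.    1.04 -2.41]
```

View pics/s13.png

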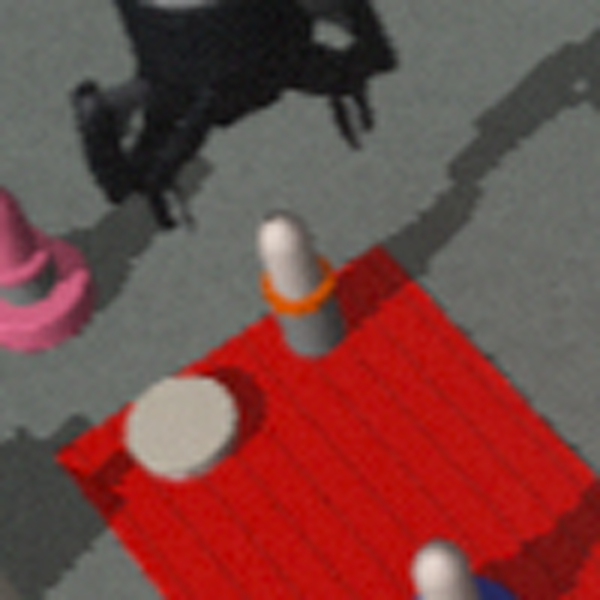

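Call:
play_rows(
  commands="0 0 0 0.001 -0.003 0.02 0; 0 0 0 0 0 0.02 0; 0 0 0 0 0 0.02 0; 0 0 0 0 0 0 0; 0 0 0 0 0 0 0",
)

```text
clock: 13.85
ee_pos: [381.5, -276.5, 67.2]
ee_rot: [-0.001, 3.14, -0.003]
contact_force: [-0.2, -0.3, -0.2]
gripper_width: 1.004
```

Run:
```python
from h import *
goto([381,-275,64])
s=cap("scene");crop(s,140,190,100,100,"s14",6)
```

```text
t 13.85 pos [ 381.5 -276.5   67.2] turn [-0.002  0.002  0.001] shift(after align) [0.0005 0.0015 0.0032] F [-0.2 -0.3 -0.2] w 1.004 q [-0.84  0.04  2.19 -0.    0.91 -2.41]
```

View pics/s14.png

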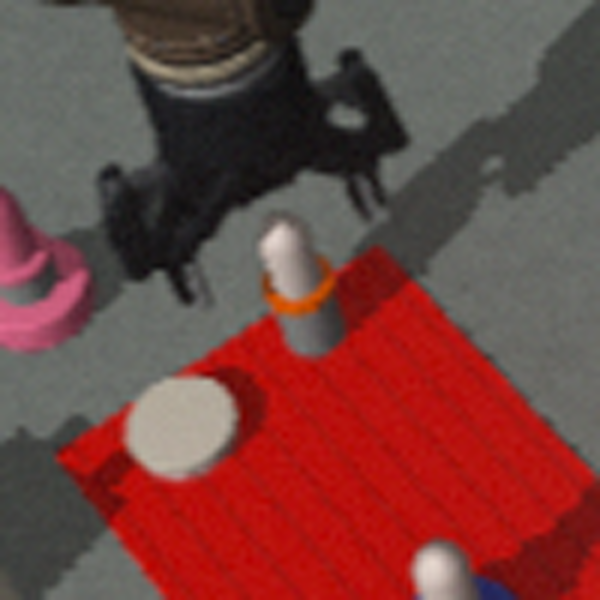

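Call:
play_rows(
  commands="0 0 0 0 0 0.003 0.3; 0 0 0 0 0 0 0.5; 0 0 0 0 0 0 0.6; 0 0 0 0 0 0 0.68; 0 0 0 0 0 0 0.75; 0 0 0 0 0 0 0.85; 0 0 0 0 0 0 1; 0 0 0 0 0 0 1; 0 0 0 0 0 0 1; 0 0 0 0 0 0 1; 0 0 0 0 0 0 1",
  grip_force=20,
)

```text
clock: 15.0
ee_pos: [380.5, -275.7, 62.5]
ee_rot: [-0.0, 3.141, -0.0]
contact_force: [-0.1, 1.3, 2.3]
gripper_width: 0.298
```

Call:
play_rows(
  commands="0 0 0 0 0 -0.01 1; 0 0 0 0 0 -0.02 1; 0 0 0 0 0 -0.03 1; 0 0 0 0 0 -0.03 1; 0 0 0 0 0 -0.03 1; 0 0 0 0 0 -0.03 1;0 0 0 0 0 0 1",
)

```text
clock: 15.7
ee_pos: [382.0, -277.6, 217.2]
ee_rot: [-0.0, 3.135, -0.011]
contact_force: [0.0, 0.3, -0.8]
gripper_width: 0.295
```

Run:
```python
from h import *
goto([570.2,36,200])
s=cap("scene");crop(s,140,160,100,100,"s15",6)
```

```text
t 15.7 pos [ 382.  -277.6  217.2] turn [-0.007  0.006  0.   ] shift(after align) [-0.1882  0.3136  0.0172] F [ 0.   0.3 -0.8] w 0.295 q [-0.84 -0.17  2.08 -0.    1.22 -2.41]
```

View pics/s15.png

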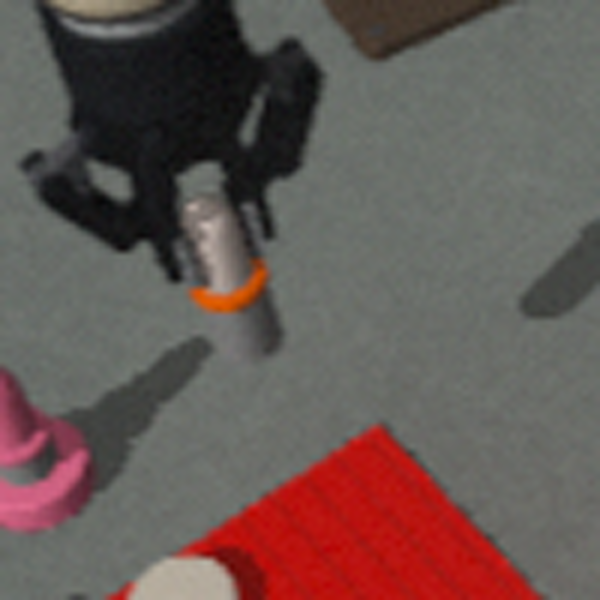

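Call:
play_rows(
  commands="0 0 0 -0.0209 0.0348 0 1; 0 0 0 -0.0209 0.0348 0 1; 0 0 0 -0.0209 0.0348 0 1; 0 0 0 -0.0209 0.0348 0 1; 0 0 0 -0.0209 0.0348 0 1; 0 0 0 -0.0209 0.0348 0 1; 0 0 0 -0.0209 0.0348 0 1; 0 0 0 -0.0209 0.0348 0 1; 0 0 0 -0.0209 0.0348 0 1; 0 0 0 0 0 0 1; 0 0 0 0 0 0 1",
)

```text
clock: 16.85
ee_pos: [567.1, 38.3, 209.4]
ee_rot: [0.003, -3.136, 0.0]
contact_force: [0.2, -0.5, -2.2]
gripper_width: 0.297
```

Run:
```python
from h import *
goto([570.2,36,185])
s=cap("scene");crop(s,270,150,80,100,"s16",6)
p=bot.sense()["ee_pos"]
f=[p[0],p[1],p[2]-59.5]
print(f,[ (z,((proj(s,[[f[0],f[1],f[2]+z]])[0]-[270,150])*6+3).round(0).tolist()) for z in(0,46.5,60)])
for nm,lo,hi in(("or",(6,120,60),(20,255,255)),):
    for b in blobs(s,lo,hi,8):
      x,y=b[1]
      if 270<x<350 and 150<y<250: print(b)
```

```text
t 16.85 pos [567.1  38.3 209.4] turn [-0.    -0.005  0.002] shift(after align) [-0.0031 -0.0023  0.0244] F [ 0.2 -0.5 -2.2] w 0.297 q [-0.11  0.07  1.86 -0.    1.21 -1.68]
[np.float64(567.036321239822), np.float64(37.51644432764205), np.float64(150.32857548384672)] [(0, [228.0, 363.0]), (46.5, [231.0, 302.0]), (60, [232.0, 283.0])]
(np.int32(48), array([308.4, 202.2]), array([302, 197,  13,   9], dtype=int32))
```

View pics/s16.png

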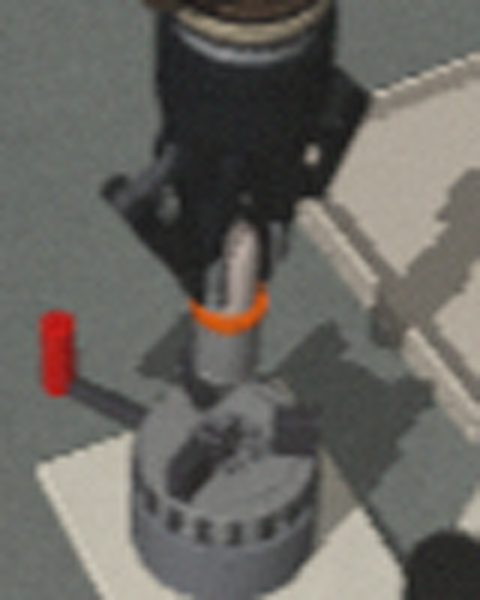

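```bash
cat > col.py <<'E'
from h import *
from scipy.optimize import fsolve
A=np.linspace(0,2*np.pi,181)
def ext(c,x,y,zf):
    P=[]
    for z in(43,50): P.append(np.c_[x+18.5*np.cos(A),y+18.5*np.sin(A),np.full(A.size,zf+z)])
    u=proj(c,np.vstack(P)); return np.array([(u[:,0].min()+u[:,0].max())/2,u[:,1].max()])
def meas(c,box):
    x,y,w,h=box; k=8
    i=cv2.resize(c["image"][y:y+h,x:x+w],None,fx=k,fy=k,interpolation=cv2.INTER_CUBIC)
    hs=cv2.cvtColor(i,cv2.COLOR_BGR2HSV); m=cv2.inRange(hs,np.array((6,130,60)),np.array((20,255,255)))
    n,l,s,_=cv2.connectedComponentsWithStats(m); j=1+np.argmax(s[1:,4]); X,Y,W,H=s[j,:4]
    return np.array([x+(X+W/2)/k-.5, y+(Y+H)/k-.5])
def loc(c,box,zf,g):
    m=meas(c,box); return m,fsolve(lambda p:ext(c,p[0],p[1],zf)-m,g)
E
python3 - <<'E'
from col import *
s=cap("scene");p=bot.sense()["ee_pos"]
s0=dict(s);s0["image"]=cv2.imread("pics/scene0.png")
print("mat",loc(s0,(178,222,24,30),3,(380,-275)))
print(p);print("now",loc(s,(295,190,28,22),p[2]-59.5,(567,37)))
E
```

```text
mat (array([189.3125, 242.375 ]), array([ 379.79520028, -274.36491093]))
[567.1745315   36.97068465 210.37511964]
now (array([307.625, 205.25 ]), array([565.8702748 ,  37.11997816]))
```

Call:
play_rows(
  commands="0 0 0 -0.004 -0.001 0 1; 0 0 0 0 0 0.015 1; 0 0 0 0 0 0.015 1; 0 0 0 0 0 0 1; 0 0 0 0 0 0 1",
)

```text
clock: 17.45
ee_pos: [571.6, 36.4, 180.9]
ee_rot: [-0.0, -3.139, -0.0]
contact_force: [-0.3, 0.3, -1.4]
gripper_width: 0.299
```

Run:
```python
from col import *
s=cap("scene");goto([571.2,36,145.5]);p=bot.sense()["ee_pos"]
print(p);print("now",loc(s,(295,190,28,35),p[2]-59.5,(567,37)))
crop(s,270,150,80,100,"s17",6)
```

```text
t 17.5 pos [572.2  36.4 181.9] turn [ 0.    -0.001 -0.   ] shift(after align) [ 0.001  -0.0004  0.0364] F [ 0.3  0.6 -1.7] w 0.295 q [-0.11  0.11  1.87  0.    1.16 -1.68]
[572.21070841  36.43815898 181.87165179]
now (array([307.625, 212.875]), array([570.2960405 ,  35.01457008]))
```

View pics/s17.png

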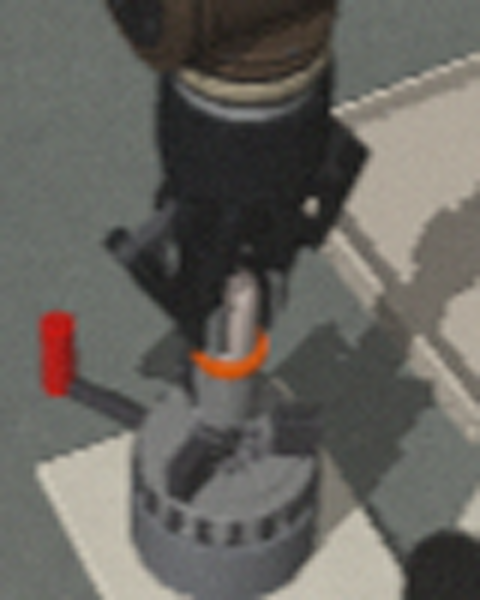

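Pestle sits above the centre within ~1 mm; lowering between the jaws.

Call:
play_rows(
  commands="0 0 0 0 0 0.01 1; 0 0 0 0 0 0.01 1; 0 0 0 0 0 0 1",
)

```text
clock: 17.8
ee_pos: [571.0, 36.8, 160.0]
ee_rot: [0.001, -3.138, -0.001]
contact_force: [-0.5, -0.1, -2.3]
gripper_width: 0.294
```

Call:
play_rows(
  commands="0 0 0 0 0 0.008 1; 0 0 0 0 0 0.004 1; 0 0 0 0 0 0 1; 0 0 0 0 0 0 1",
)

```text
clock: 18.2
ee_pos: [572.5, 36.6, 150.3]
ee_rot: [0.0, -3.142, 0.0]
contact_force: [-0.1, 0.2, -2.4]
gripper_width: 0.294
```

Run:
```python
from col import *
s=cap("scene");goto([571.2,36,145.5]);p=bot.sense()["ee_pos"]
print("now",loc(s,(295,190,28,40),p[2]-59.5,(567,37)))
crop(s,270,150,80,100,"s18",6)
```

```text
t 18.25 pos [572.7  36.6 150.6] turn [-0.     0.001  0.   ] shift(after align) [ 0.0015 -0.0006  0.0051] F [ 0.4 -0.8 -0.8] w 0.296 q [-0.11  0.15  1.9   0.    1.1  -1.68]
now (array([307.75 , 219.625]), array([571.42331926,  35.92011161]))
```

View pics/s18.png

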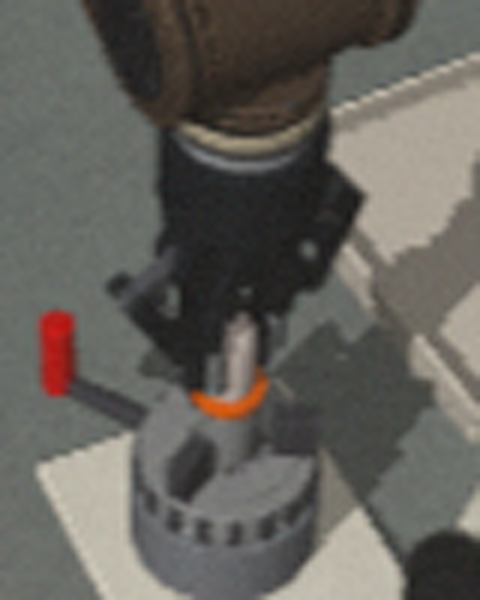

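Call:
play_rows(
  commands="0 0 0 0.001 0 0.002 1; 0 0 0 0 0 0.001 1; 0 0 0 0 0 0 1; 0 0 0 0 0 0 1",
)

```text
clock: 18.65
ee_pos: [571.4, 36.6, 147.3]
ee_rot: [-0.0, 3.142, -0.0]
contact_force: [0.3, 0.4, -1.3]
gripper_width: 0.295
```

Call:
play_rows(
  commands="0 0 0 0 0 0.001 1; 0 0 0 0 0 0.001 1; 0 0 0 0 0 0 1; 0 0 0 0 0 0 1",
)

```text
clock: 19.05
ee_pos: [571.6, 36.6, 145.8]
ee_rot: [-0.0, 3.141, -0.0]
contact_force: [-0.6, -0.4, 1.2]
gripper_width: 0.295
```

Call:
play_rows(
  commands="0 0 0 0 0 0.001 1; 0 0 0 0 0 0 1; 0 0 0 0 0 0 1",
)

```text
clock: 19.35
ee_pos: [571.8, 36.6, 145.7]
ee_rot: [-0.0, 3.141, -0.0]
contact_force: [-2.0, 1.0, 6.2]
gripper_width: 0.295
```

Call:
play_rows(
  commands="0 0 0 0 0 -0.001 0.6; 0 0 0 0 0 0 0.5; 0 0 0 0 0 0 0.3; 0 0 0 0 0 0 0.3; 0 0 0 0 0 -0.02 0.3; 0 0 0 0 0 -0.04 0.3; 0 0 0 0 0 -0.04 0.3; 0 0 0 0.04 0 -0.01 0.3; 0 0 0 0.05 0 0 0.3; 0 0 0 0 -0.05 0 0.3; 0 0 0 0 -0.05 0 0.3; 0 0 0 0 0 0 0.3",
)

```text
clock: 20.55
ee_pos: [481.0, -67.8, 255.6]
ee_rot: [0.009, 3.141, -0.004]
contact_force: [-0.0, 0.9, 0.5]
gripper_width: 0.699
```

Run:
```python
from col import *
s=cap("scene");t=cap("top");goto([571.2,36,145.5])
print("now",loc(s,(295,190,28,40),86,(567,37)))
crop(s,260,170,80,80,"s19",6);crop(t,250,180,50,65,"t19",6)
a=cv2.imread("pics/s19.png");b=cv2.imread("pics/t19.png")
o=np.zeros((480,780,3),np.uint8);o[:,:480]=a;o[:390,480:]=b;cv2.imwrite("pics/m19.png",o)
```

```text
t 20.65 pos [481.3 -64.3 255.3] turn [ 0.001  0.    -0.003] shift(after align) [-0.0899  0.1003  0.1098] F [-0.6 -0.7 -0.8] w 0.697 q [-0.34 -0.16  2.    0.    1.3  -1.91]
now (array([307.375, 220.25 ]), array([569.61288163,  36.08959047]))
```

View pics/m19.png

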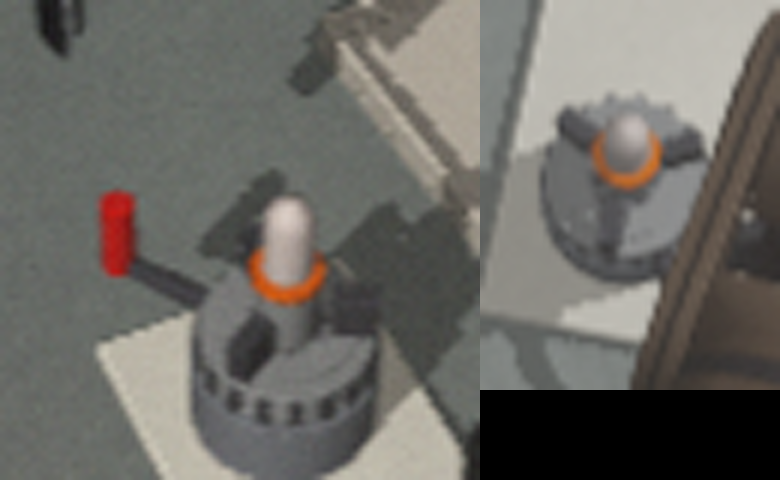

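Call:
play_rows(
  commands="0 0 0 0.003 0.031 0 0.4; 0 0 0 0 0.031 0 0.4; 0 0 0.1 0 0 0.03 0.4; 0 0 0.1 0 0 0.03 0.4; 0 0 0.1 0 0 0.02 0.4; 0 0 0.1 0 0 0.02 0.4; 0 0 0 0 0 0 0.4; 0 0 0 0 0 0 0.4",
)

```text
clock: 21.45
ee_pos: [478.5, -0.4, 155.4]
ee_rot: [-0.618, -3.08, -0.0]
contact_force: [0.6, -0.8, 1.1]
gripper_width: 0.596
```

```bash
cat >> h.py <<'E'
def togo(p):
    s=bot.sense(); R=Rn.from_rotvec(s["ee_rot"]).as_matrix(); print("t",round(s["clock"],2),s["ee_pos"].round(1),"yaw",round(float(np.arctan2(-R[0,1],R[1,1])),3),"tool shift",(R.T@(np.array(p)-s["ee_pos"])/1000).round(4),"F",s["contact_force"].round(1))
E
python3 - <<'E'
from h import *
togo([478,-2.5,85])
E
```

```text
t 21.45 [ 4.785e+02 -4.000e-01  1.554e+02] yaw -0.396 tool shift [-0.0004 -0.0021  0.0704] F [ 0.6 -0.8  1.1]
```

Call:
play_rows(
  commands="0 0 0 0 -0.002 0.02 0.4; 0 0 0 0 0 0.02 0.4; 0 0 0 0 0 0.02 0.4; 0 0 0 0 0 0.01 0.4; 0 0 0 0 0 0 0.4; 0 0 0 0 0 0 1;0 0 0 0 0 0 1;0 0 0 0 0 0 1; 0 0 0 0 0 0 1",
  grip_force=60,
)

```text
clock: 22.35
ee_pos: [479.0, -2.8, 87.0]
ee_rot: [0.624, 3.076, 0.002]
contact_force: [0.4, 3.8, 4.7]
gripper_width: 0.195
```

Run:
```python
from h import *
togo([478,-2.5,85])
C=np.array([570.2,36]);a=np.pi+.399
k=C+100*np.array([np.cos(a),np.sin(a)])
for i in range(13):
    n=C+100*np.array([np.cos(a-.1*(i+1)),np.sin(a-.1*(i+1))]);d=n-k
    print(i+1,n.round(1),(np.array([-.921*d[0]+.389*d[1],.389*d[0]+.921*d[1]])/1000).round(4));k=n
```

```text
t 22.35 [479.   -2.8  87. ] yaw -0.4 tool shift [ 0.0011 -0.0001  0.002 ] F [0.4 3.8 4.7]
1 [474.6   6.5] [0.0068 0.0073]
2 [472.2  16.2] [0.006 0.008]
3 [470.7  26.1] [0.0052 0.0085]
4 [470.2  36.1] [0.0043 0.009 ]
5 [470.7  46.1] [0.0034 0.0094]
6 [472.2  56. ] [0.0025 0.0097]
7 [474.7  65.6] [0.0015 0.0099]
8 [478.1  75. ] [0.0005 0.01  ]
9 [482.5  84. ] [-0.0005  0.01  ]
10 [487.7  92.5] [-0.0015  0.0099]
11 [493.8 100.5] [-0.0025  0.0097]
12 [500.6 107.8] [-0.0034  0.0094]
13 [508.1 114.4] [-0.0044  0.009 ]
```

Call:
play_rows(
  commands="0 0 0 0.0068 0.0073 0 1; 0 0 0 0.006 0.008 0 1; 0 0 0 0.0052 0.0085 0 1; 0 0 0 0.0043 0.009 0 1; 0 0 0 0.0034 0.0094 0 1; 0 0 0 0.0025 0.0097 0 1; 0 0 0 0.0015 0.0099 0 1; 0 0 0 0.0005 0.01 0 1; 0 0 0 -0.0005 0.01 0 1; 0 0 0 -0.0015 0.0099 0 1; 0 0 0 0 0 0 1",
)

```text
clock: 23.45
ee_pos: [484.5, 93.5, 86.1]
ee_rot: [-0.626, -3.069, 0.0]
contact_force: [-10.8, 2.4, 13.4]
gripper_width: 0.193
```

Run:
```python
from col import *
togo([487.7,92.5,87])
s=cap("scene");crop(s,260,150,100,100,"s20",6)
print("now",loc(s,(295,190,28,40),86,(567,37)))
```

```text
t 23.45 [484.5  93.5  86.1] yaw -0.402 tool shift [-0.0033  0.0004 -0.0009] F [-10.8   2.4  13.4]
now (array([307.75, 219.75]), array([568.76075794,  38.09956885]))
```

View pics/s20.png

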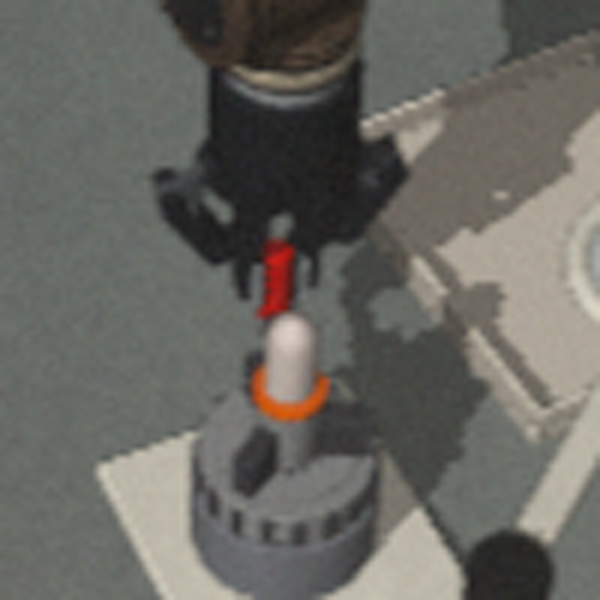

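Call:
play_rows(
  commands="0 0 0 -0.001 0.0049 0 1; 0 0 0 -0.001 0.0049 0 1; 0 0 0 0 0 0 1",
)

```text
clock: 23.8
ee_pos: [490.6, 101.5, 85.9]
ee_rot: [-0.623, -3.072, 0.0]
contact_force: [-7.8, 4.3, 10.1]
gripper_width: 0.192
```

Call:
play_rows(
  commands="0 0 0 -0.0015 0.0048 0 1; 0 0 0 0 0 0 1",
)

```text
clock: 24.0
ee_pos: [493.2, 104.7, 85.9]
ee_rot: [-0.627, -3.068, 0.002]
contact_force: [-11.7, -0.1, 12.7]
gripper_width: 0.193
```

Call:
play_rows(
  commands="0 0 0 -0.0015 0.0048 0 1; 0 0 0 0 0 0 1",
)

```text
clock: 24.2
ee_pos: [496.2, 108.7, 85.8]
ee_rot: [-0.626, -3.068, 0.002]
contact_force: [-10.7, 1.0, 12.0]
gripper_width: 0.192
```

Run:
```python
from col import *
togo([500.6,107.8,87]);p=bot.sense()["ee_pos"][:2]-[570.2,36];print(np.linalg.norm(p),np.pi+.399-np.arctan2(p[1],p[0]))
s=cap("scene");crop(s,260,150,100,100,"s21",6)
print("now",loc(s,(295,190,28,40),86,(567,37)))
```

```text
t 24.2 [496.2 108.7  85.8] yaw -0.402 tool shift [-0.0044  0.0009 -0.0013] F [-10.7   1.   12. ]
103.73404801812092 1.175908203486717
now (array([307.8125, 219.625 ]), array([568.49444868,  38.52678677]))
```

View pics/s21.png

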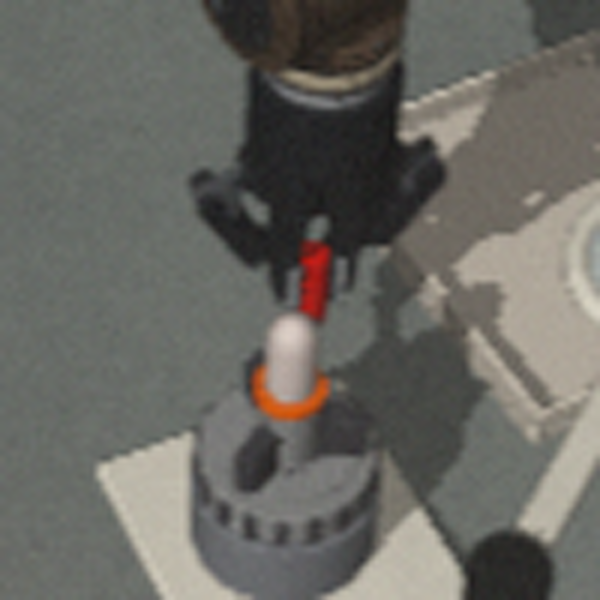

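Call:
play_rows(
  commands="0 0 0 -0.0017 0.0047 0 1; 0 0 0 0 0 0 1",
)

```text
clock: 24.45
ee_pos: [500.5, 112.1, 85.7]
ee_rot: [-0.623, -3.072, 0.002]
contact_force: [-7.3, 0.8, 9.0]
gripper_width: 0.192
```

Call:
play_rows(
  commands="0 0 0 -0.0017 0.0047 0 1; 0 0 0 0 0 0 1",
)

```text
clock: 24.65
ee_pos: [503.4, 114.7, 85.7]
ee_rot: [-0.627, -3.07, 0.006]
contact_force: [-10.1, -5.1, 10.6]
gripper_width: 0.193
```

Run:
```python
from col import *
togo([500.6,107.8,87]);S=bot.sense();p=S["ee_pos"][:2]-[570.2,36];a=np.arctan2(p[1],p[0]);print(np.linalg.norm(p),np.pi+.399-a,"Ft",S["contact_force"][:2]@[np.sin(a),-np.cos(a)])
```

```text
t 24.65 [503.4 114.7  85.7] yaw -0.403 tool shift [-0.0001 -0.0075 -0.0012] F [-10.1  -5.1  10.6]
103.24666886119593 1.266372446155792 Ft -10.941853737467895
```

Call:
play_rows(
  commands="0 0 0 -0.001 0.003 0 1; 0 0 0 0 0 0 1",
)

```text
clock: 24.85
ee_pos: [504.1, 115.9, 85.6]
ee_rot: [-0.619, -3.067, 0.013]
contact_force: [-14.3, -8.4, 14.9]
gripper_width: 0.194
```

Call:
play_rows(
  commands="0 0 0 -0.001 0.003 0 1; 0 0 0 0 0 0 1",
)

```text
clock: 25.05
ee_pos: [504.0, 115.9, 85.6]
ee_rot: [-0.616, -3.062, 0.023]
contact_force: [-23.6, -17.4, 20.5]
gripper_width: 0.191
```

Run:
```python
from col import *
togo([500.6,107.8,87]);S=bot.sense();p=S["ee_pos"][:2]-[570.2,36];a=np.arctan2(p[1],p[0]);print(np.linalg.norm(p),np.pi+.399-a,"Ft",S["contact_force"][:2]@[np.sin(a),-np.cos(a)])
```

```text
t 25.05 [504.  115.9  85.6] yaw -0.397 tool shift [ 0.     -0.0088 -0.0013] F [-23.6 -17.4  20.5]
103.77867918113927 1.278026845634094 Ft -29.324508741209414
```

Call:
play_rows(
  commands="0 0 0 0.002 -0.005 0 1; 0 0 0 0 0 0 1",
)

```text
clock: 25.25
ee_pos: [503.8, 115.6, 85.7]
ee_rot: [-0.623, -3.072, 0.005]
contact_force: [-8.9, -2.1, 9.3]
gripper_width: 0.191
```

Call:
play_rows(
  commands="0 0 0 0 0 0 0.5; 0 0 0 0 0 0 0.4; 0 0 0 0 0 0 0.4; 0 0 0 0 0 -0.02 0.4; 0 0 0 0 0 -0.04 0.4; 0 0 0 0 0 -0.05 0.4; 0 0 0 0 0 -0.05 0.4; 0 0 0 0 0 0 0.4",
)

```text
clock: 26.05
ee_pos: [511.3, 116.6, 254.6]
ee_rot: [0.62, 3.063, 0.006]
contact_force: [0.3, -0.6, -0.1]
gripper_width: 0.6
```

Run:
```python
from col import *
togo([480,-60,260])
s=cap("scene");crop(s,260,150,100,100,"s22",6)
print("now",loc(s,(295,190,28,40),86,(567,37)))
for b in blobs(s,(0,120,60),(6,255,255),8):
    x,y=b[1]
    if 255<x<350 and 130<y<235:print(b)
```

```text
t 26.05 [511.3 116.6 254.6] yaw -0.399 tool shift [-0.04   -0.1748 -0.0059] F [ 0.3 -0.6 -0.1]
now (array([307.8125, 219.625 ]), array([568.49444868,  38.52678677]))
(np.int32(66), array([312.6, 196.1]), array([310, 190,   6,  13], dtype=int32))
```

View pics/s22.png

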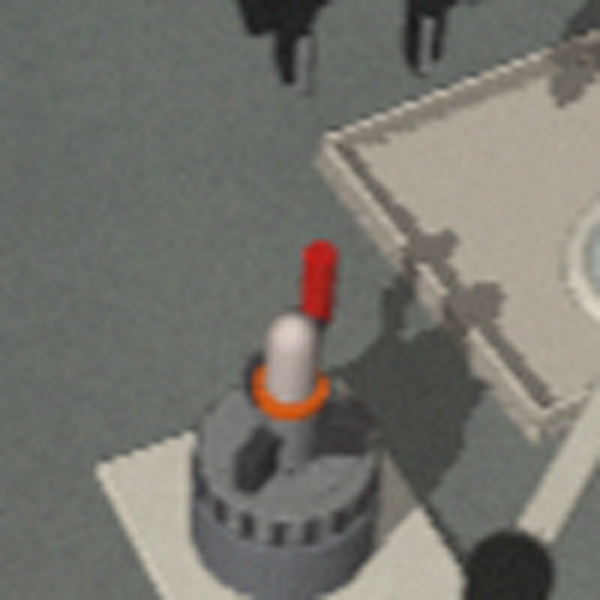

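Call:
play_rows(
  commands="0 0 -0.1 0 0 0 0; 0 0 -0.1 0 0 0 0; 0 0 -0.1 0 0 0 0; 0 0 -0.1 0 0 0 0; 0 0 0 0.03 -0.045 0 0; 0 0 0 0 -0.05 0 0; 0 0 0 0 -0.05 0 0; 0 0 0 0 0 0 0",
)

```text
clock: 26.9
ee_pos: [478.2, -29.8, 243.5]
ee_rot: [-0.011, -3.139, 0.002]
contact_force: [0.8, 0.3, -0.4]
gripper_width: 0.998
```

```bash
cat >> col.py <<'E'
def extF(c,x,y,zf=3):
    P=[np.c_[x+31*np.cos(A),y+31*np.sin(A),np.full(A.size,zf+z)] for z in(0,22)]
    u=proj(c,np.vstack(P)); return np.array([(u[:,0].min()+u[:,0].max())/2,u[:,1].max()])
def locF(c,box,zf,g):
    x,y,w,h=box;k=8
    i=cv2.resize(c["image"][y:y+h,x:x+w],None,fx=k,fy=k,interpolation=cv2.INTER_CUBIC)
    m=cv2.inRange(cv2.cvtColor(i,cv2.COLOR_BGR2HSV),np.array((100,110,40)),np.array((128,255,255)))
    n,l,s,_=cv2.connectedComponentsWithStats(m); j=1+np.argmax(s[1:,4]); X,Y,W,H=s[j,:4]
    m=np.array([x+(X+W/2)/k-.5,y+(Y+H)/k-.5]); return m,(W/k,H/k),fsolve(lambda p:extF(c,*p,zf)-m,g)
E
python3 - <<'E'
from col import *
goto([590,-295,130])
s=cap("scene");t=cap("top");crop(s,140,200,160,130,"s23",5)
crop(t,240,130,180,150,"t23",4)
print(locF(s,(195,270,45,50),3,(590,-295)))
print(locF(t,(345,185,45,50),3,(590,-295)))
print("knob",ray(s,(312.9,191.9),121))
E
```

```text
t 26.9 pos [478.2 -29.8 243.5] turn [-0.001 -0.003 -0.007] shift(after align) [-0.1118 -0.2652  0.1135] F [ 0.8  0.3 -0.4] w 0.998 q [-0.27 -0.17  2.03 -0.    1.28 -1.84]
(array([216.6875, 307.375 ]), (np.float64(21.375), np.float64(21.25)), array([ 586.55847789, -295.62473141]))
(array([368.625, 216.25 ]), (np.float64(17.0), np.float64(16.625)), array([ 595.55599179, -298.3351171 ]))
knob [499.74507101 109.76803183 121.        ]
```

View pics/t23.png

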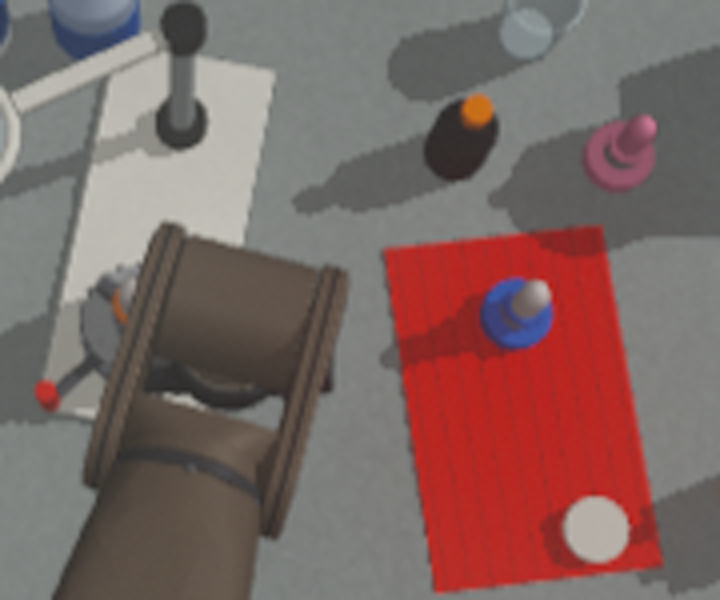

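View pics/s23.png

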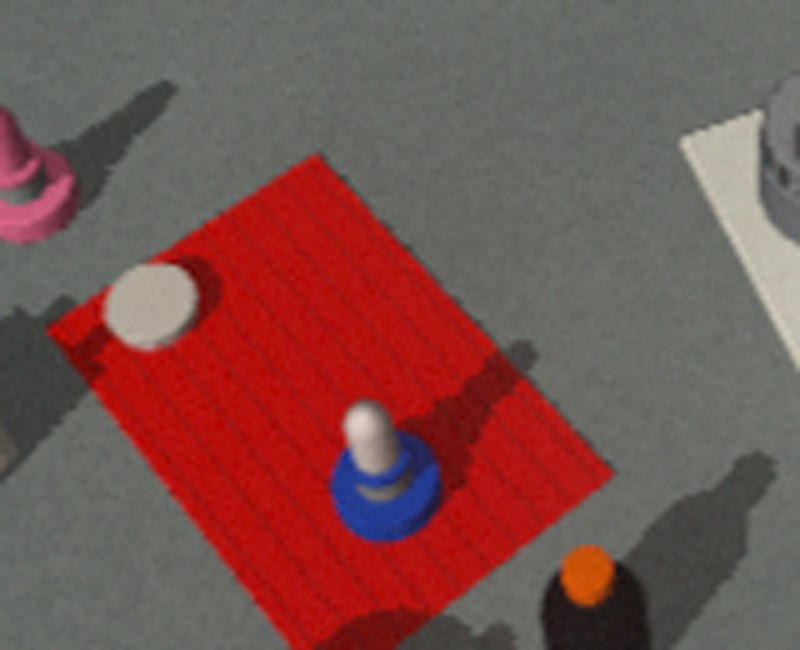

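Call:
play_rows(
  commands="0 0 0 -0.02 -0.045 0 0; 0 0 0 -0.02 -0.045 0 0; 0 0 0 -0.02 -0.045 0 0; 0 0 0 -0.02 -0.045 0 0; 0 0 0 -0.02 -0.045 0 0; 0 0 0 -0.012 -0.042 0 0; 0 0 0 0 0 0.035 0; 0 0 0 0 0 0.035 0; 0 0 0 0 0 0.035 0; 0 0 0 0 0 0 0; 0 0 0 0 0 0 0",
  grip_force=20,
)

```text
clock: 28.1
ee_pos: [591.3, -290.4, 139.3]
ee_rot: [0.003, -3.139, -0.003]
contact_force: [-0.0, -0.9, 1.7]
gripper_width: 1.0
```

Run:
```python
from col import *
goto([590,-297,66])
s=cap("scene");crop(s,170,230,100,100,"s24",6)
```

```text
t 28.1 pos [ 591.3 -290.4  139.3] turn [ 0.002 -0.002  0.002] shift(after align) [ 0.0013 -0.0066  0.0733] F [-0.  -0.9  1.7] w 1.0 q [-0.61  0.34  1.69  0.    1.12 -2.18]
```

View pics/s24.png

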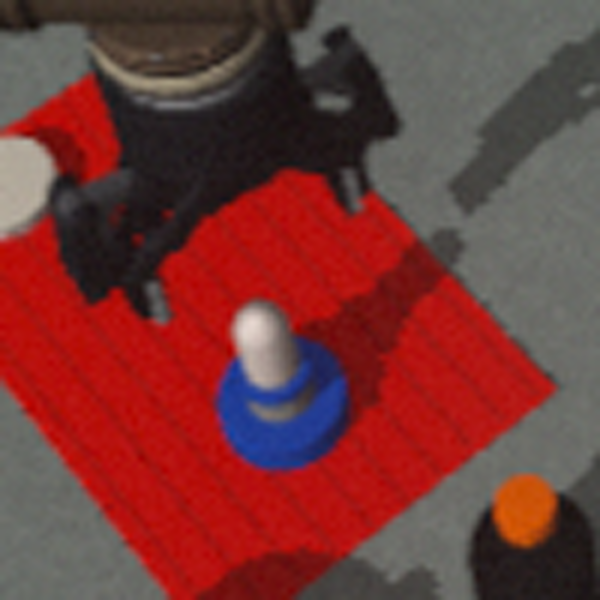

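Fingers straddle the head once shifted 6 mm to -y. Descend and close.

Call:
play_rows(
  commands="0 0 0 0.001 -0.0065 0 0; 0 0 0 0 0 0.025 0; 0 0 0 0 0 0.025 0; 0 0 0 0 0 0.023 0; 0 0 0 0 0 0 0.3; 0 0 0 0 0 0 0.5; 0 0 0 0 0 0 0.6; 0 0 0 0 0 0 0.68; 0 0 0 0 0 0 0.75; 0 0 0 0 0 0 0.85; 0 0 0 0 0 0 1; 0 0 0 0 0 0 1",
  grip_force=22,
)

```text
clock: 29.35
ee_pos: [591.3, -298.8, 69.5]
ee_rot: [-0.001, 3.139, -0.001]
contact_force: [-0.2, 2.9, 6.4]
gripper_width: 0.292
```

Call:
play_rows(
  commands="0 0 0 0 0 0 1; 0 0 0 0 0 0 1; 0 0 0 0 0 -0.01 1; 0 0 0 0 0 -0.02 1; 0 0 0 0 0 0 1;0 0 0 0 0 0 1",
)

```text
clock: 29.95
ee_pos: [589.8, -298.9, 97.1]
ee_rot: [0.0, -3.142, 0.001]
contact_force: [-0.7, -0.0, -3.5]
gripper_width: 0.298
```

Run:
```python
from col import *
goto([590,-297,66])
s=cap("scene");crop(s,170,230,100,100,"s25",6)
```

```text
t 29.95 pos [ 589.8 -298.9   97.1] turn [-0. -0.  0.] shift(after align) [-0.0002  0.0019  0.0311] F [-0.7 -0.  -3.5] w 0.298 q [-0.62  0.39  1.71 -0.    1.05 -2.19]
```

View pics/s25.png

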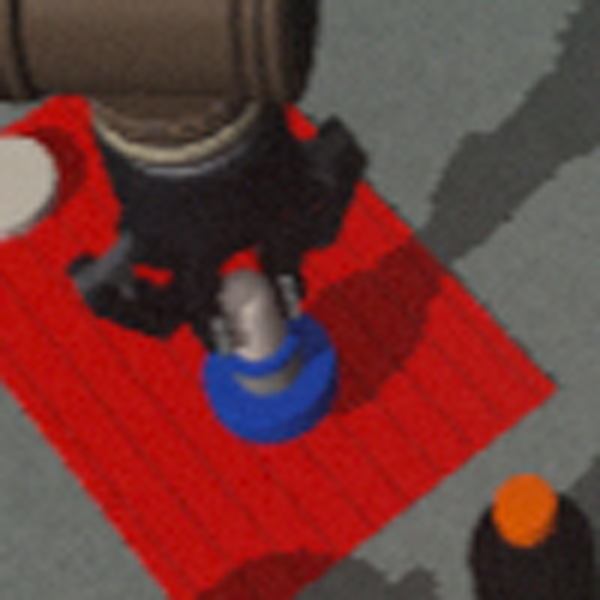

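Call:
play_rows(
  commands="0 0 0 0 0 -0.015 1; 0 0 0 0 0 -0.025 1; 0 0 0 0 0 -0.03 1; 0 0 0 0 0 -0.03 1; 0 0 0 0 0 -0.03 1; 0 0 0 0 0 -0.03 1; 0 0 0 0 0 -0.025 1; 0 0 0 0 0 -0.01 1; 0 0 0 0.003 0.015 0 1; 0 0 0 0.006 0.025 0 1; 0 0 0 0.006 0.03 0 1; 0 0 0 0.006 0.03 0 1",
)

```text
clock: 31.2
ee_pos: [567.4, -196.4, 289.2]
ee_rot: [-0.0, -3.137, -0.005]
contact_force: [-0.1, 0.1, -3.1]
gripper_width: 0.295
```

Call:
play_rows(
  commands="0 0 0 0.006 0.032 0 1; 0 0 0 0.006 0.032 0 1; 0 0 0 0.006 0.032 0 1; 0 0 0 0.006 0.032 0 1; 0 0 0 0.006 0.032 0 1; 0 0 0 0.006 0.032 0 1; 0 0 0 0.006 0.032 0 1; 0 0 0 0.006 0.032 0 1; 0 0 0 0.006 0.032 0 1; 0 0 0 0.006 0.032 0 1; 0 0 0 0.006 0.032 0 1; 0 0 0 0.006 0.032 0 1",
)

```text
clock: 32.4
ee_pos: [494.5, 186.9, 289.6]
ee_rot: [0.001, -3.137, 0.001]
contact_force: [0.6, -0.2, -3.1]
gripper_width: 0.296
```

Run:
```python
from col import *
goto([470,310,290])
s=cap("scene");cv2.imwrite("pics/s26.png",s["image"])
```

```text
t 32.4 pos [494.5 186.9 289.6] turn [-0.    -0.005  0.001] shift(after align) [ 0.0245  0.1231 -0.0004] F [ 0.6 -0.2 -3.1] w 0.296 q [ 0.17 -0.08  1.87  0.    1.36 -1.4 ]
```

View pics/s26.png

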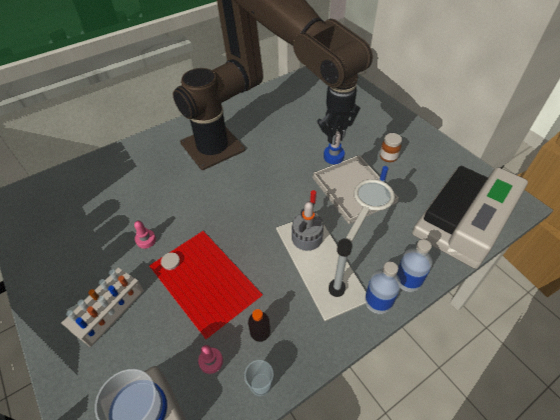

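Call:
play_rows(
  commands="0 0 0 0.006 0.03 0 1; 0 0 0 0.006 0.03 0 1; 0 0 0 0.006 0.03 0 1; 0 0 0 0.006 0.025 0 1; 0 0 0 0 0.008 0.01 1; 0 0 0 0 0 0.025 1; 0 0 0 0 0 0.035 1; 0 0 0 0 0 0.035 1; 0 0 0 0 0 0.035 1; 0 0 0 0 0 0.03 1; 0 0 0 0 0 0.02 1; 0 0 0 0 0 0 1",
)

```text
clock: 33.65
ee_pos: [468.5, 305.9, 96.3]
ee_rot: [-0.0, -3.13, 0.008]
contact_force: [-0.5, 0.5, -3.3]
gripper_width: 0.297
```

Run:
```python
from col import *
goto([470,310,71])
s=cap("scene");crop(s,300,100,110,130,"s27",5)
```

```text
t 33.65 pos [468.5 305.9  96.3] turn [-0.005 -0.011 -0.   ] shift(after align) [-0.0015  0.0041  0.0253] F [-0.5  0.5 -3.3] w 0.297 q [ 0.4   0.19  1.96 -0.    1.01 -1.17]
```

View pics/s27.png

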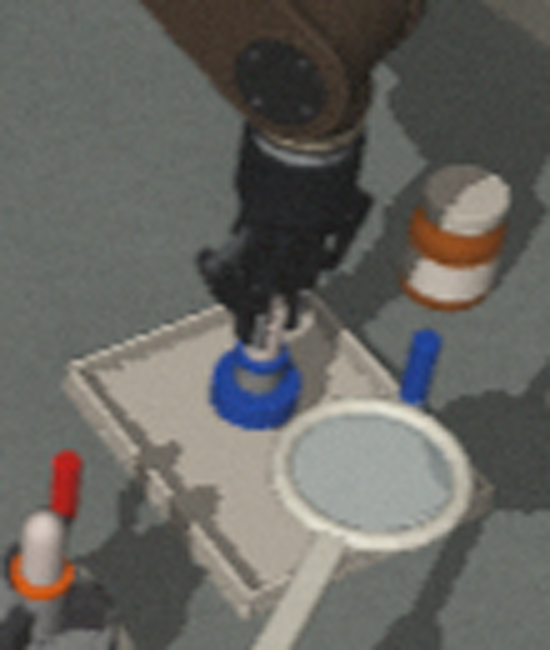

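Call:
play_rows(
  commands="0 0 0 0 0 0.012 1; 0 0 0 0 0 0.008 1; 0 0 0 0 0 0 1; 0 0 0 0 0 0 1",
)

```text
clock: 34.1
ee_pos: [473.1, 308.3, 82.6]
ee_rot: [-0.0, 3.141, 0.0]
contact_force: [0.2, 0.8, -3.3]
gripper_width: 0.294
```

Call:
play_rows(
  commands="0 0 0 0 0 0.002 1; 0 0 0 0 0 0.001 1; 0 0 0 0 0 0 1; 0 0 0 0 0 0 1",
)

```text
clock: 34.5
ee_pos: [473.0, 308.3, 79.5]
ee_rot: [-0.0, 3.141, 0.0]
contact_force: [0.3, 0.7, -4.0]
gripper_width: 0.294
```

Call:
play_rows(
  commands="0 0 0 0 0 0.001 1; 0 0 0 0 0 0.001 1; 0 0 0 0 0 0 1; 0 0 0 0 0 0 1",
)

```text
clock: 34.9
ee_pos: [472.9, 308.2, 77.3]
ee_rot: [0.0, -3.141, 0.0]
contact_force: [0.7, -0.3, -4.0]
gripper_width: 0.296
```

Call:
play_rows(
  commands="0 0 0 0 0 0.002 1; 0 0 0 0 0 0.002 1; 0 0 0 0 0 0 1; 0 0 0 0 0 0 1",
)

```text
clock: 35.3
ee_pos: [472.8, 308.2, 73.1]
ee_rot: [0.0, -3.141, 0.0]
contact_force: [-0.2, 0.2, -2.7]
gripper_width: 0.297
```

Call:
play_rows(
  commands="0 0 0 0 0 0.001 1; 0 0 0 0 0 0.001 1; 0 0 0 0 0 0 1",
)

```text
clock: 35.6
ee_pos: [473.1, 308.3, 71.6]
ee_rot: [-0.0, 3.141, 0.0]
contact_force: [-0.5, 0.6, -2.7]
gripper_width: 0.296
```

Call:
play_rows(
  commands="0 0 0 0 0 0.001 1; 0 0 0 0 0 0 1; 0 0 0 0 0 0 1",
)

```text
clock: 35.9
ee_pos: [473.3, 308.4, 71.4]
ee_rot: [-0.001, 3.141, 0.0]
contact_force: [-2.8, -0.8, 6.3]
gripper_width: 0.295
```

Call:
play_rows(
  commands="0 0 0 0 0 -0.001 0.6; 0 0 0 0 0 0 0.5; 0 0 0 0 0 0 0.2; 0 0 0 0 0 0 0; 0 0 0 0 0 0 0; 0 0 0 0 0 -0.03 0; 0 0 0 0 0 -0.045 0; 0 0 0 0 0 -0.045 0; 0 0 0 0 0 -0.045 0; 0 0 0 0 0 -0.045 0; 0 0 0 0 0 -0.045 0; 0 0 0 0 0 0 0",
)

```text
clock: 37.1
ee_pos: [475.7, 309.4, 335.5]
ee_rot: [-0.0, 3.127, 0.009]
contact_force: [0.5, 0.9, 1.0]
gripper_width: 1.0
```

Run:
```python
from col import *
goto([657,237,330])
s=cap("scene");t=cap("top");crop(s,300,90,110,130,"s28",5)
print("handle",ray(s,(300+428/5-.5,90+385/5-.5),278))
print("blue",locF(s,(330,150,45,60),5,(473,308)))
print(loc(s,(295,190,28,40),86,(567,37)))
crop(t,150,150,140,110,"t28",5)
for n,c in(("s",s),("t",t)):
  for b in blobs(c,(100,120,40),(128,255,255),4):
    x,y=b[1]
    if (n=="t" and 150<x<290 and 160<y<250) or (n=="s" and 300<x<410 and 120<y<210): print(n,b[0],b[1],b[2])
```

```text
t 37.1 pos [475.7 309.4 335.5] turn [0.006 0.014 0.   ] shift(after align) [-0.1813 -0.0724  0.0055] F [0.5 0.9 1. ] w 1.0 q [ 0.4  -0.02  1.73  0.    1.42 -1.17]
handle [646.03787383 240.11759526 278.        ]
blue (array([351.5, 190.5]), (np.float64(17.5), np.float64(17.0)), array([469.05280386, 309.65994723]))
(array([307.9375, 219.625 ]), array([568.70652234,  38.83032246]))
s 73 [383.5 172.7] [380 166   8  15]
s 149 [350.3 182.7] [343 174  18  17]
t 29 [205.8 167.9] [203 165   7   8]
t 154 [197.4 241.1] [188 232  17  17]
```

View pics/s28.png

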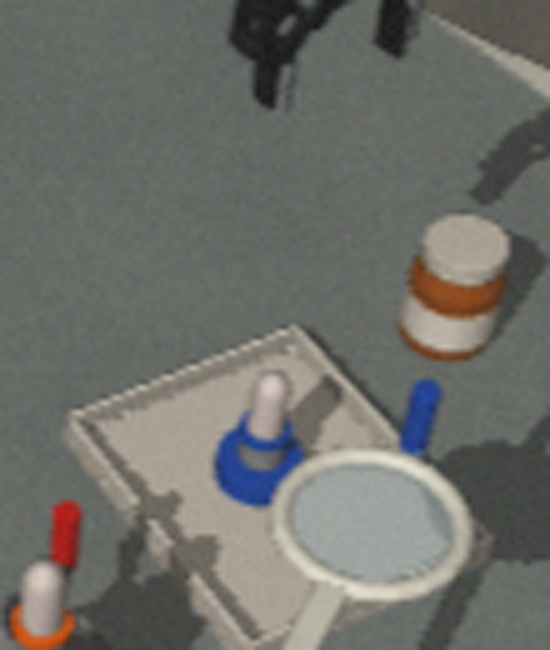

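View pics/t28.png

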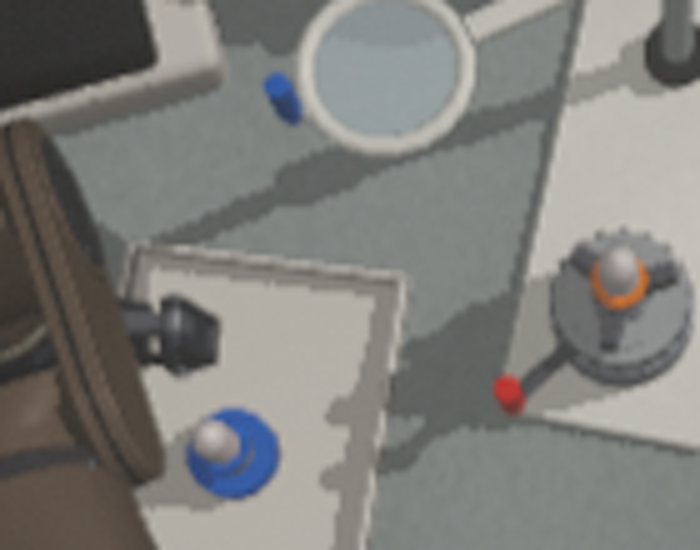

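Run:
```python
from col import *
s=cap("scene");t=cap("top")
print(tri(t,(205.0,166.6),s,(385,167.3)),ray(t,(205.0,166.6),279),ray(s,(385,167.3),279), ray(t,(205.8,167.9),262),ray(s,(383.5,172.7),260))
```

```text
[650.79807328 234.54775729 282.10332881] [652.01140188 235.38983262 279.        ] [648.7837851  236.90766236 279.        ] [653.83887985 236.36757272 262.        ] [649.97975932 234.82368916 260.        ]
```

Call:
play_rows(
  commands="0 0 0 -0.03 -0.012 0 0; 0 0 0 -0.04 -0.016 0 0; 0 0 0 -0.04 -0.016 0 0; 0 0 0 -0.04 -0.016 0 0; 0 0 0 -0.026 -0.0134 0 0; 0 0 0 0 0 0 0; 0 0 0 0 0 0.03 0; 0 0 0 0 0 0.03 0; 0 0 0 0 0 0.025 0; 0 0 0 0 0 0 0; 0 0 0 0 0 0 0",
)

```text
clock: 38.4
ee_pos: [647.9, 235.1, 240.0]
ee_rot: [0.001, -3.138, 0.001]
contact_force: [0.3, -0.0, 0.3]
gripper_width: 0.998
```

Run:
```python
from col import *
goto([652,236,250])
s=cap("scene");crop(s,330,100,110,110,"s29",5)
```

```text
t 38.4 pos [647.9 235.1 240. ] turn [-0.    -0.003  0.001] shift(after align) [-0.0041  0.0009 -0.01  ] F [ 0.3 -0.   0.3] w 0.998 q [ 0.2   0.31  1.53  0.    1.3  -1.37]
```

View pics/s29.png

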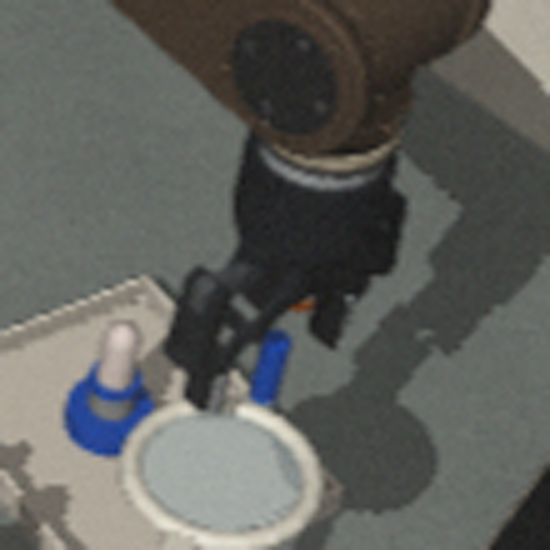

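Call:
play_rows(
  commands="0 0 0 -0.003 0 -0.01 0; 0 0 0 0 0 0 0; 0 0 0 0 0 0 0.5; 0 0 0 0 0 0 0.7; 0 0 0 0 0 0 1; 0 0 0 0 0 0 1; 0 0 0 0 0 0 1; 0 0 0 0 0 0 1; 0 0 0 0 0 0 1",
  grip_force=40,
)

```text
clock: 39.35
ee_pos: [651.4, 236.3, 251.2]
ee_rot: [0.001, -3.14, -0.004]
contact_force: [-1.8, 4.7, 0.9]
gripper_width: 0.17
```

Run:
```python
from col import *
goto([652,236,250])
P=np.array([766.,-4]);p=bot.sense()["ee_pos"][:2];print(np.linalg.norm(p-P))
a0=np.arctan2(*(p-P)[::-1]);C=np.array([569.2,38]);d=C-P;a1=np.arctan2(d[1],d[0]);print(a0,a1,np.linalg.norm(d))
q=p;R0=np.linalg.norm(p-P)
for k in range(1,11):
    a=a0+(a1-a0)*k/10; n=P+R0*np.array([np.cos(a),np.sin(a)]);print(n.round(1),((n-q)*[-1,1]/1000).round(4));q=n
```

```text
t 39.35 pos [651.4 236.3 251.2] turn [ 0.002 -0.001  0.001] shift(after align) [-0.0006 -0.0003  0.0012] F [-1.8  4.7  0.9] w 0.17 q [ 0.2   0.31  1.51  0.    1.32 -1.37]
266.21817676345
2.015965433998022 2.931332306430113 201.23180663105916
[629.9 224.8] [ 0.0215 -0.0115]
[609.5 211.4] [ 0.0203 -0.0134]
[590.5 196.2] [ 0.019  -0.0152]
[572.9 179.3] [ 0.0176 -0.0169]
[557.  160.9] [ 0.0159 -0.0184]
[542.8 141.1] [ 0.0142 -0.0198]
[530.5 120.1] [ 0.0123 -0.021 ]
[520.1  98. ] [ 0.0104 -0.022 ]
[511.8  75.1] [ 0.0083 -0.0229]
[505.6  51.6] [ 0.0062 -0.0236]
```

Call:
play_rows(
  commands="0 0 0 0.0215 -0.0115 0 1; 0 0 0 0.0203 -0.0134 0 1; 0 0 0 0.019 -0.0152 0 1; 0 0 0 0.0176 -0.0169 0 1; 0 0 0 0.0159 -0.0184 0 1; 0 0 0 0.0142 -0.0198 0 1; 0 0 0 0.0123 -0.021 0 1; 0 0 0 0.0104 -0.022 0 1; 0 0 0 0.0083 -0.0229 0 1; 0 0 0 0.0062 -0.0236 0 1; 0 0 0 0 0 0 1; 0 0 0 0 0 0 1",
)

```text
clock: 40.55
ee_pos: [502.5, 49.4, 251.1]
ee_rot: [0.0, -3.131, 0.002]
contact_force: [-11.6, 1.0, 5.4]
gripper_width: 0.173
```

Run:
```python
from col import *
goto([506,51,250])
s=cap("scene");crop(s,240,140,130,110,"s30",6)
```

```text
t 40.55 pos [502.5  49.4 251.1] turn [-0.001 -0.011  0.   ] shift(after align) [-0.0035  0.0016  0.0011] F [-11.6   1.    5.4] w 0.173 q [-0.1  -0.1   1.96 -0.    1.3  -1.67]
```

View pics/s30.png

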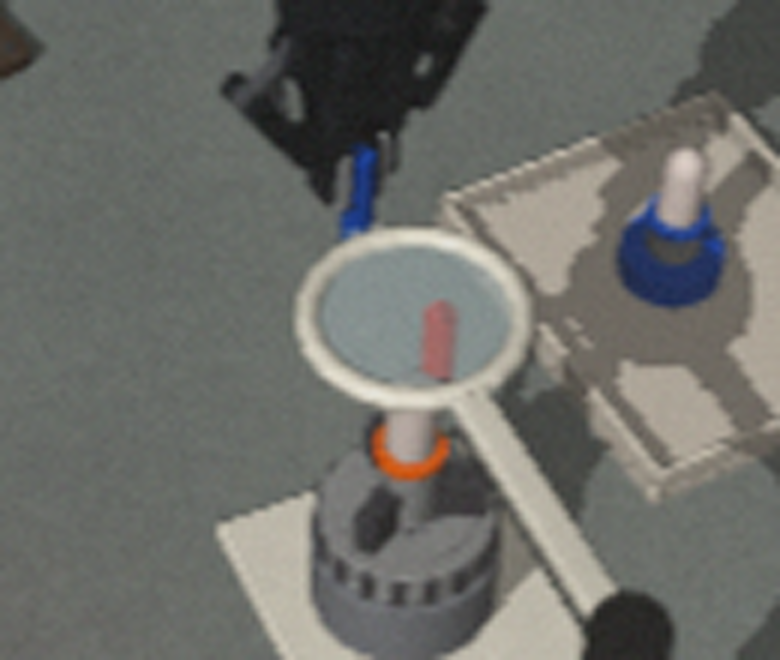

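Run:
```python
from col import *
s=cap("scene");print(ray(s,(308.2,192.6),231),proj(s,[[569.2,38,231]]))
```

```text
[569.14041066  35.3699208  231.        ] [[308.97577622 192.20404617]]
```

Call:
play_rows(
  commands="0 0 0 0 0 0 0.7; 0 0 0 0 0 0 0; 0 0 0 0 0 0 0; 0 0 0 0 0 0 0; 0 0 0 0 0 -0.03 0; 0 0 0 0 0 -0.04 0; 0 0 0 0.02 0 -0.03 0; 0 0 0 0.04 -0.04 0 0; 0 0 0 0.0 -0.05 0 0; 0 0 0 0 -0.05 0 0; 0 0 0 0 -0.05 0 0; 0 0 0 0 -0.05 0 0",
)

```text
clock: 41.85
ee_pos: [450.7, -187.3, 351.8]
ee_rot: [-0.0, 3.14, -0.002]
contact_force: [0.7, 0.2, 0.4]
gripper_width: 1.002
```

Call:
play_rows(
  commands="0 0 0 0 -0.05 0 0; 0 0 0 0 -0.05 0 0; 0 0 0 0 0 0 0; 0 0 0 0 0 0 0",
)

```text
clock: 42.25
ee_pos: [450.7, -286.3, 350.7]
ee_rot: [-0.003, -3.141, -0.002]
contact_force: [0.1, 0.3, -1.1]
gripper_width: 1.0
```

Run:
```python
from col import *
goto([506,51,250])
s=cap("scene");crop(s,240,140,130,110,"s31",6);t=cap("top");cv2.imwrite("pics/t31.png",t["image"]);crop(t,150,110,160,150,"t32",5)
print(loc(s,(295,205,28,30),86,(567,37)))
```

```text
t 42.25 pos [ 450.7 -286.3  350.7] turn [ 0.001 -0.001 -0.002] shift(after align) [-0.0553  0.3373  0.1007] F [ 0.1  0.3 -1.1] w 1.0 q [-0.76 -0.1   1.77  0.    1.47 -2.32]
(array([307.875, 219.625]), array([568.60048569,  38.67855487]))
```

View pics/s31.png

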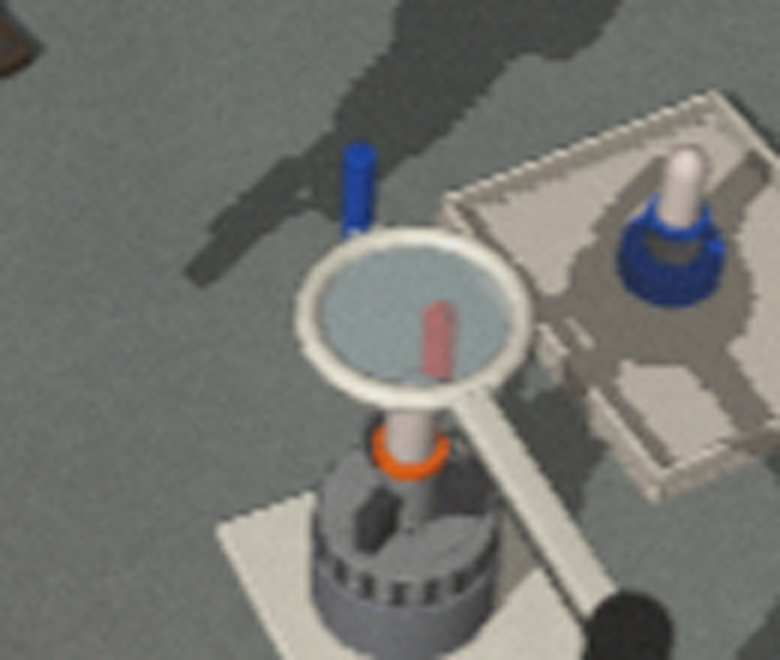

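View pics/t32.png

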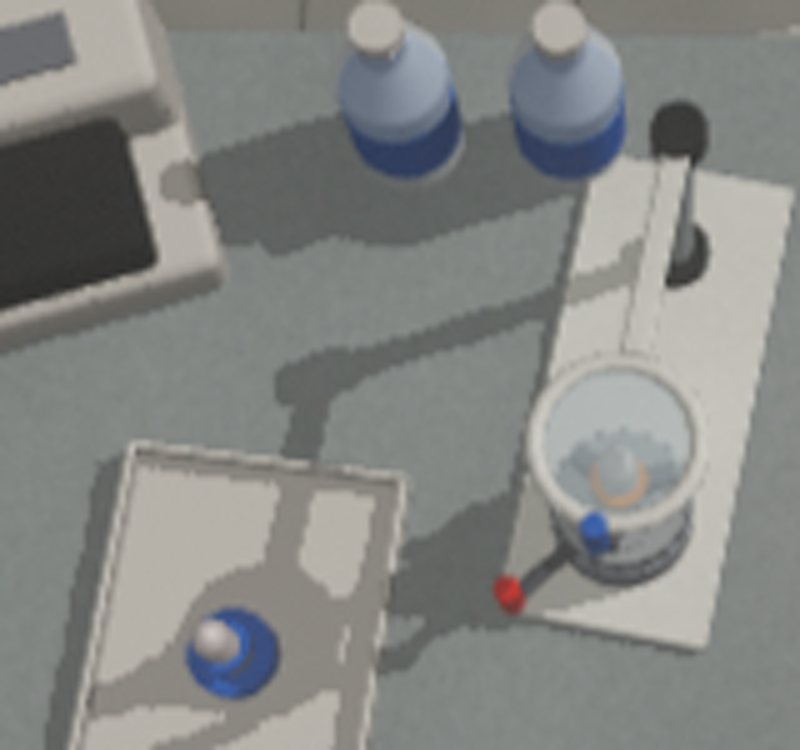

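View pics/t31.png

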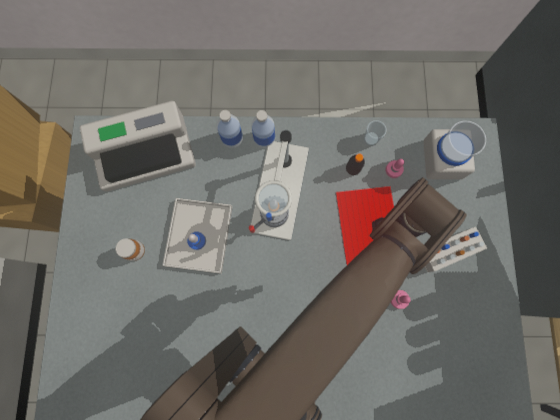

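Run:
```python
from col import *
t=cap("top");s=cap("scene");print(ray(t,(272.6,197.9),234))
K=tri(t,(150+509/5-.4,110+590/5-.4),s,(240+440/6-.4,140+305/6-.4));print("knob",K)
p=K[:2]-[569.2,37.5];print("sleeve est",np.pi+.399-np.arctan2(p[1],p[0]))
print("blue",locF(s,(330,150,45,60),5,(473,308)))
bot.job_done()
```

```text
[570.39739411  38.05142967 234.        ]
knob [499.35109553 108.64453106 128.03821878]
sleeve est 1.1935871736971322
blue (array([351.5625, 190.375 ]), (np.float64(17.125), np.float64(16.875)), array([468.72934878, 310.22480954]))
the job is handed in; nothing more can be done
```

The job is handed in. I swung the magnifier aside, opened the chuck to its stop, stood the orange pestle on the seat and closed the sleeve until the lever would turn no further. I then put the blue pestle in the tray and swung the lens back over the pestle. The mat held only one blue pestle.

- **Orange pestle:** it stands upright at about (569, 38). That is within about 3 mm of the chuck axis I measured at (570, 36), and it did not move after clamping.
- **Clamp:** the lever stopped at about 29 N at the knob. The sleeve reads about 1.19 rad from the camera, but the TCP position gave 1.28 while I was pushing. I take the camera value as correct, since the knob could slide along the pads. I have no direct reading of the jaw forces.
- **Lens:** the top view puts its centre at about (570, 38) and the scene view at (569, 35), so it is within about 3 mm of the axis.
- **Blue pestle:** it stands upright in the tray near (469, 310).
- **Handling:** I set the grip to 20 to 22 N on the pestles. No other item was seen moved and the gripper ended clear of everything. The orange pestle measured about 2 to 3 mm off between before and after clamping, from jaw centring and camera error.

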